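# Unload the tube scanner carriage

### The job

The scan run is over. Push the carriage along its rail, away from the scanner, until it clicks into the unloading station; lift the retaining bar up out of its two open brackets and lay it in both saddles of the bar rest; then put every tube from the carriage into the red basket, leaving the carriage and bar where they are meanwhile. When the tubes are out, lay the bar back centred in its two brackets on the carriage, handle up, and then push the carriage back into the scanner station, without knocking over or shoving aside the other things on the bench.

Things in the scene. Friction and masses are not known exactly. Their poses are not given: they have to be found in the camera images.
- carriage (a joint): Position in m of the grey carriage on its rail: 0 at the scanner station (beside the white column), 0.12 at the unloading station, towards the rail's -y end. Starts at 0. Friction about 1.5 N; at each station a sprung ball clicks into a notch, pulling in over the last 4 mm; about 6 N to enter or leave, so push by a measured distance; stops 12 mm beyond the stations. It stays where left.
- rail: Fixed aluminium rail base, 100 mm wide (x), 512 mm long (y). Origin on the bench under it, z up; the carriage travels along its y. The white scanner column (45 x 80 mm, 100 mm high) stands on its -x side, centre at x -115, y +60 mm.
- carriage_handle (a point): Centre of the top face of the carriage's push handle, a black upright square post 20 x 20 mm, 55 mm tall, top 85 mm above the bench, at the carriage's +y end, 187 mm from the carriage's centre and 15 mm clear of the end of the seated bar. Axes as the rail's.
- bar_seat (a point): On the carriage, above its centre: where the middle of the bar's underside lies when seated, 66 mm above the bench, axes as the rail's; the bar lies along y. The two brackets are open-topped U's 150 mm either side along y; slot 19 mm wide (x), 11 mm deep, 10 mm thick along y. A seated bar passes 3 mm above the tubes.
- deck (a point): Centre of the carriage deck's top, 30 mm above the bench, axes as the rail's. Four cradles at y = -81, -27, +27, +81 mm hold the tubes, lying along x. The white cradle blocks are 20 mm long, centred at x = -36 and +36 mm, their tops 14 mm over the deck: 52 mm of free room between them for fingers at a tube's middle.
- bar: Loose steel retaining bar 12 mm wide (x), 10 mm high, 324 mm long (its y), 0.2 to 0.35 kg. Origin at the middle of its underside, z up. On top in the middle stands a black handle plate 14 mm thick (x), 50 mm long (y), reaching from the bar's top (10 mm over the origin) to 48 mm over the origin. Starts seated in the carriage brackets.
- rest_seat (a point): On the fixed bar rest: the middle point where the bar's underside lies when the bar is parked, 30 mm above the bench; the bar lies along its y, z up. The rest has two open-topped white saddles 90 mm either side along y, slot 19 mm wide (x), 14 mm deep, on a base plate 60 x 230 mm, 8 mm high.
- basket: Loose red open basket, 250 (x) x 220 (y) mm outside, 60 mm high, walls and floor 5 mm. Origin at the centre of its underside, z up. It stands on the bench, 0.7 kg.
- tube0: One of two to four alike capped tubes (absent ones read None from the start), lying in the cradles. Straight white round-bottomed tube 25 mm in diameter, about 50 g, blue square cap 29 mm across flats that stops it rolling. Axis = its own x, from -65 to +80 mm; the cap from +54 to +80 mm. Origin on the axis, 51 mm above the bench in the cradle. May be shifted 4 mm endways.
- tube1: One of two to four alike capped tubes (absent ones read None from the start), lying in the cradles. Straight white round-bottomed tube 25 mm in diameter, about 50 g, blue square cap 29 mm across flats that stops it rolling. Axis = its own x, from -65 to +80 mm; the cap from +54 to +80 mm. Origin on the axis, 51 mm above the bench in the cradle. May be shifted 4 mm endways.
- tube2: One of two to four alike capped tubes (absent ones read None from the start), lying in the cradles. Straight white round-bottomed tube 25 mm in diameter, about 50 g, blue square cap 29 mm across flats that stops it rolling. Axis = its own x, from -65 to +80 mm; the cap from +54 to +80 mm. Origin on the axis, 51 mm above the bench in the cradle. May be shifted 4 mm endways.
- tube3: One of two to four alike capped tubes (absent ones read None from the start), lying in the cradles. Straight white round-bottomed tube 25 mm in diameter, about 50 g, blue square cap 29 mm across flats that stops it rolling. Axis = its own x, from -65 to +80 mm; the cap from +54 to +80 mm. Origin on the axis, 51 mm above the bench in the cradle. May be shifted 4 mm endways.
- reagent: Bystander: loose closed jar, 66 mm in diameter, 130 mm high. Origin at the centre of its underside.
- block: Bystander: loose white block 110 x 80 x 35 mm. Origin at the centre of its underside.
Mind the look-alikes: they are no part of the job. Leave any brown or yellow look-alike of the tube0 alone.

How it is judged:
By the outcome, as a careful person would: the job done as asked, in the order asked, and still so for the second after the job is handed in, with the robot touching nothing.
Of tube0, tube1, tube2, tube3 only 2 to 4 are there at a start; the rules pass over those that are not, and their reading is None.
At some moment in a run one of basket may be knocked a few centimetres aside while the robot is not near it.
Once in a run the grip may slacken for a moment while it holds something.
It also fails if it takes over 210 s, if anything falls off the work surface, if the arm or the gripper's body presses on something with over 40 N, if the wrist force passes 120 N, or if a joint passes its speed limit or range.

### The arm

A 6-joint arm with a two-finger parallel gripper is mounted at the origin on the work surface. World frame = base frame: x ahead of the robot, y to its left, z up, the work surface at z = 0. Lengths are in m, angles in rad, forces in N, time in s.
With the tool pointing down it reaches from about 0.25 to 0.775 m from the base axis. Payload 4 kg.
Tool frame: the origin (TCP) lies midway between the tips of the shut fingers; the grasp point (between the pads) lies 19 mm behind it; y points along the fingers, x is the direction in which the jaws open and shut, and the axes are right-handed (so a half turn about y gives the same grasp; the last joint's range is limited). The gripper opens to 94 mm and grips with 3 to 60 N. Pads are 16 mm wide; open, the fingers measure 119 mm over their backs; the gripper's body (75 mm by 177 mm) begins 78 mm behind the grasp point.
Start: joints at [1.032, 0.087, 1.371, -0, 1.684, -0.103], TCP at [0.232, 0.499, 0.206] pointing down, gripper open.
Joint ranges: [-3.1, 3.1], [-0.76, 2.03], [0.27, 2.55], [-1.08, 4.22], [0.17, 2.65], [-2.57, 2.57]. Speed limits (rad/s): [2.79, 2.79, 3.14, 3.14, 3.14, 3.14].

### API

Orientations are given as [roll, pitch, yaw] about the fixed x, y, z axes, in that order (R = Rz(yaw) Ry(pitch) Rx(roll)).
In Python, from bench import robot gives the robot as it stands.
- The arm moves only by the shell command python3 -m creep 'ROWS'. ROWS is JSON, a list of rows, each a list of 7 numbers: the shift along the tool's x, y, z in mm, then the turn, a rotation vector about the tool's x, y, z in degrees, then the closure in counts, from 0 (fully open) to 255 (shut). A call has 1 to 5 rows; each row is the pose to reach, as a shift and turn from the pose commanded when the call began, along the tool's axes at that moment; what a row does not reach only later rows make up. A row lasts 1/8 s, in which the tool goes at most 62.5 mm and 10.7 degrees, less where a joint would pass 70% of its speed; a pose out of reach is approached as far as the arm can. A call with a gripper value outside its range is refused whole. The fingers move at their own pace and stop on an object; the grip force is fixed at half the most. Time passes only in rows, so rows that repeat a pose let the fingers close. It gives the time, the measured TCP pose, the force and the opening at its end, in the units of the state.
- robot.get_obs(): the state, without advancing time (a new reading comes with each control period).
- robot.snapshot(name): name is "scene" or "top" or "wrist"; returns a dict with "color" (420x560x3 uint8, blue, green, red), "fx", "fy", "cx", "cy" (pixels), "k1" (the pictures are not rectified: a ray, as slopes to the right and down, at radius r is drawn at 1 + k1 r^2 times it, then the intrinsics apply), "world_from_camera" (4x4, takes a point from camera to world coordinates); the wrist camera has in their place "mount" (4x4, takes a point from camera to tool coordinates, whose origin is the TCP and whose axes are the tool frame's). Camera axes: x right, y down, z forward; pixel columns grow to the right and rows downward; lengths in m; the calibration is good to about 2 mm. A picture is of the moment at which its call begins: read the wrist's pose just before it. There is no depth.
- robot.close_job(): hands the job in, once; it reports no verdict.
Trained networks look in the newest picture that a camera, given by its name, has taken for a name from the list of things; names that differ only in an ending like _2 or _b are one class to them, and where a whole thing is asked for, a point or a joint stands for the part that bears it (a point fixed in the world has none). Each returns a list of dicts, best first, with "p" (0 to 1); they miss things now and then, are a little off and sometimes report something else, mostly with a low value. They report only what shows in the picture. A call takes as long as a camera call. They do not tell look-alikes from the thing itself.
- robot.spot_in(name, camera): "point" ([x, y, z] in m, in world coordinates, good to about 4 mm: the middle of the surface that is visible of it).
- robot.landmark_of(name, camera): "point" ([x, y, z] in m, in world coordinates, good to about 4 mm: a listed point, or the origin of a listed thing).
The state is a dict: "time": time; "joint_positions": joint angles; "qvel": joint speeds; "joint_torque": joint torques, N m; "tool_pos": TCP position; "ee_rot": TCP orientation; "wrist_force": force on the tool from outside, world axes, zero at the start; "wrist_torque": the same for the moment, N m; "width": finger opening in m.
Only numpy, scipy, OpenCV 4.12 (cv2) and the standard library are available. Lean on these libraries where they do the work, as an engineer would, in place of code of your own. Each camera call takes 0.05 s, during which the arm holds its last target.

## Working session

There is one attempt and no reset: what is moved stays moved. The work goes in short steps, Python scripts to look and compute and a shell command to move; the robot and the scene stay as the last step left them, time stands still between calls to the robot, and variables do not carry over. Pictures are saved under pics/ and viewed, and the job is handed in when it is done.

```bash
ls -la; mkdir -p pics
python3 - <<'E'
from bench import robot
import cv2
o=robot.get_obs()
for k,v in o.items(): print(k,v)
for n in ("scene","top","wrist"):
    s=robot.snapshot(n); cv2.imwrite(f"pics/{n}_0.png",s["color"])
    print(n,{k:(v.tolist() if hasattr(v,'tolist') else v) for k,v in s.items() if k!="color"})
E
```

```text
total 12
drwxr-xr-x  3 agent agent 4096 Dec  6 11:33 .
drwxr-xr-x 23 root  root  4096 Dec  6 11:33 ..
drwxr-xr-x  2 agent agent 4096 Dec  6 11:33 pics
time 0.0
joint_positions [ 1.03191345e+00  8.79308517e-02  1.37223266e+00  1.20497536e-06
  1.68363569e+00 -1.03090676e-01]
qvel [ 0.00202306  0.00131848  0.00130231 -0.00154824  0.00111133 -0.00159149]
joint_torque [-3.03057150e-04 -3.40182817e+01 -3.02432191e+01  7.18296831e-02
  3.31028039e-02 -1.82662502e-04]
tool_pos [0.23188203 0.49811363 0.20432837]
ee_rot [-1.57056806  0.0021947   1.13500451]
wrist_force [ 1.08882003 -0.78580934 -0.13095215]
wrist_torque [-0.0227704   0.02128107  0.01015555]
width 0.09420807444373995
scene {'fx': 545.8614504066975, 'fy': 545.8614504066975, 'cx': 273.0928426544092, 'cy': 206.9970131212652, 'k1': -0.03910653257534744, 'world_from_camera': [[-0.7207336056869104, 0.39132616001995574, -0.5721948148293391, 1.4401784807695381], [0.6931367262437514, 0.41899311557324237, -0.5865204581549757, 0.940577551562952], [0.010224889517267454, -0.8193342453396316, -0.5732249523948657, 1.0037292233333133], [0.0, 0
[... 198 characters left out ...]
893458959189673, 0.14471069175663626, 0.3265245459714337], [-0.9998110342137165, -0.017367820745665234, -0.008732391828425754, 0.03727442106135754], [0.011152665371419826, -0.14454430819247946, -0.9894354759276984, 1.5094038207390434], [0.0, 0.0, 0.0, 1.0]]}
wrist {'fx': 366.8540467955824, 'fy': 366.8540467955824, 'cx': 283.7624343232359, 'cy': 205.8373684318438, 'k1': -0.10045113097437991, 'mount': [[0.9999997603752491, -0.0005273249177807727, -0.00044852856523318574, -0.0008670857195801629], [0.00031420472792668014, -0.2316006961438523, 0.9728108854351244, -0.17879200468978834], [-0.0006168669481267467, -0.9728107932553547, -0.23160047495861102, 0.06690539065413825], [0.0, 0.0, 0.0, 1.0]]}
```

View pics/scene_0.png

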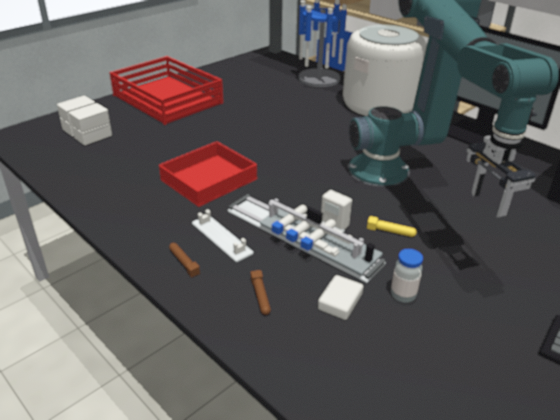

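View pics/top_0.png

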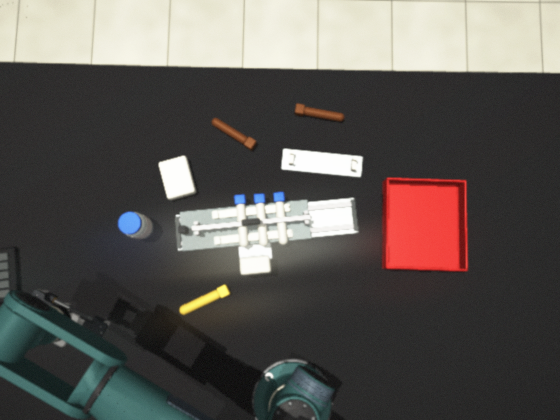

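View pics/wrist_0.png

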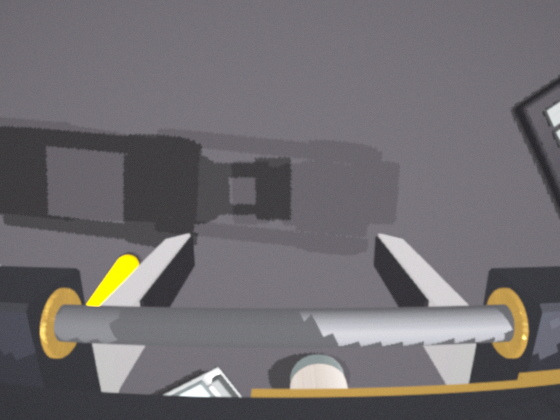

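The scene and top pictures show:
- The rail runs from top (178,232) to (358,215). The bar handle is at (252,222) and the push handle at (184,230).
- Three blue-capped tubes lie at top (240,199), (259,198) and (279,197).
- The bar rest is at (322,163) and the red basket at (427,225).

Look-alikes:
- Tubes: brown ones at top (234,133) and (320,113), and a yellow one at (205,300). I'll leave these alone and use only the white, blue-capped ones in the cradles.
- Basket: a slatted red crate in the background at scene (165,88). The solid one at top (427,225) fits the description.

```bash
cat > h.py <<'E'
import numpy as np, cv2
from scipy.spatial.transform import Rotation as R
from bench import robot
def toolT(o=None):
    o=o or robot.get_obs(); T=np.eye(4)
    T[:3,:3]=R.from_euler('xyz',o['ee_rot']).as_matrix(); T[:3,3]=o['tool_pos']; return T
def snap(n,fn=None):
    o=robot.get_obs(); s=robot.snapshot(n)
    if n=='wrist': s['world_from_camera']=toolT(o)@np.array(s['mount'])
    s['world_from_camera']=np.array(s['world_from_camera'])
    if fn: cv2.imwrite('pics/'+fn,s['color'])
    return s
def proj(s,p):
    p=np.atleast_2d(p); T=np.linalg.inv(s['world_from_camera']); c=(T[:3,:3]@p.T).T+T[:3,3]
    x=c[:,:2]/c[:,2:]; r2=(x**2).sum(1,keepdims=True); x=x*(1+s['k1']*r2)
    return np.c_[x[:,0]*s['fx']+s['cx'],x[:,1]*s['fy']+s['cy']]
def ray(s,u,v):
    d=np.array([(u-s['cx'])/s['fx'],(v-s['cy'])/s['fy']]); x=d.copy()
    for _ in range(20): x=d/(1+s['k1']*(x@x))
    T=s['world_from_camera']; return T[:3,3],T[:3,:3]@np.r_[x,1]
def onz(s,u,v,z):
    p,d=ray(s,u,v); return p+d*(z-p[2])/d[2]
def det(kind,name,cam,n=4):
    f=getattr(robot,kind)
    for r in f(name,cam)[:n]: print(kind,name,cam,round(r['p'],2),np.round(r['point'],4))
def crop(s,fn,x0,x1,y0,y1,k=4):
    c=s['color'][y0:y1,x0:x1]; cv2.imwrite('pics/'+fn,cv2.resize(c,None,fx=k,fy=k,interpolation=cv2.INTER_CUBIC))
E
python3 - <<'E'
from h import *
np.set_printoptions(suppress=True)
for c in('top','scene'):
    s=snap(c)
    for n in ['rail','carriage_handle','bar_seat','deck','bar','rest_seat','basket','tube0','reagent','block']:
        det('landmark_of',n,c,6 if n=='tube0' else 2)
    if c=='top': crop(s,'top_c1.png',165,365,140,290)
    else: crop(s,'scene_c1.png',180,400,130,295,k=3)
E
```

```text
landmark_of rail top 0.72 [ 0.4819  0.0625 -0.0014]
landmark_of carriage_handle top 0.8 [0.4563 0.3049 0.0897]
landmark_of bar_seat top 0.59 [0.4795 0.1208 0.0689]
landmark_of bar top 0.95 [0.476  0.122  0.0674]
landmark_of rest_seat top 0.61 [ 0.6634 -0.0801  0.0298]
landmark_of basket top 0.61 [ 0.4848 -0.3573  0.003 ]
landmark_of tube0 top 0.92 [0.4873 0.0387 0.0501]
landmark_of tube0 top 0.82 [ 0.8058 -0.0763  0.0126]
landmark_of tube0 top 0.81 [0.4759 0.1447 0.0493]
landmark_of tube0 top 0.62 [0.2595 0.2566 0.0118]
landmark_of tube0 top 0.62 [0.7483 0.194  0.0152]
landmark_of tube0 top 0.6 [0.4792 0.0919 0.0505]
landmark_of reagent top 0.64 [0.4656 0.4325 0.0006]
landmark_of reagent top 0.37 [ 0.4857 -0.3573 -0.0005]
landmark_of block top 0.57 [ 0.6079  0.3381 -0.0012]
landmark_of rail scene 0.83 [0.4883 0.0558 0.0015]
landmark_of carriage_handle scene 0.68 [0.4536 0.308  0.085 ]
landmark_of carriage_handle scene 0.2 [0.4646 0.4331 0.0008]
landmark_of bar_seat scene 0.66 [0.4747 0.1209 0.066 ]
landmark_of deck scene 0.92 [0.4699 0.1246 0.0287]
landmark_of bar scene 0.76 [0.4803 0.1216 0.0683]
landmark_of rest_seat scene 0.81 [ 0.6602 -0.0748  0.0312]
landmark_of rest_seat scene 0.48 [0.4818 0.1189 0.0669]
landmark_of basket scene 0.58 [ 0.4864 -0.3599  0.0015]
landmark_of tube0 scene 0.86 [0.7488 0.1873 0.009 ]
landmark_of tube0 scene 0.79 [ 0.8057 -0.0754  0.0143]
landmark_of tube0 scene 0.72 [0.475  0.1442 0.0497]
landmark_of tube0 scene 0.7 [0.2642 0.2551 0.0142]
landmark_of tube0 scene 0.57 [0.4817 0.0918 0.0485]
landmark_of tube0 scene 0.55 [0.4816 0.0423 0.0445]
landmark_of reagent scene 0.71 [ 0.6586 -0.077   0.031 ]
landmark_of reagent scene 0.66 [0.4682 0.4323 0.0018]
landmark_of block scene 0.65 [0.6079 0.3349 0.0019]
```

View pics/top_c1.png

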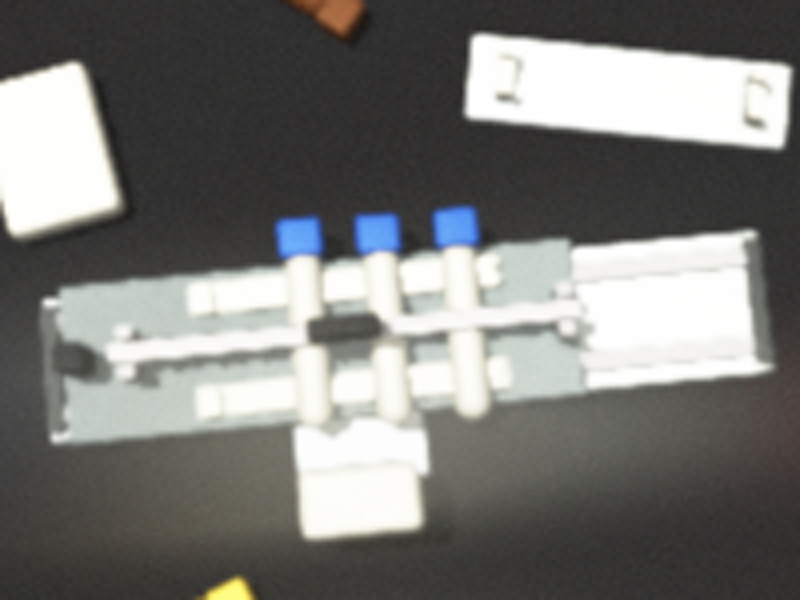

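View pics/scene_c1.png

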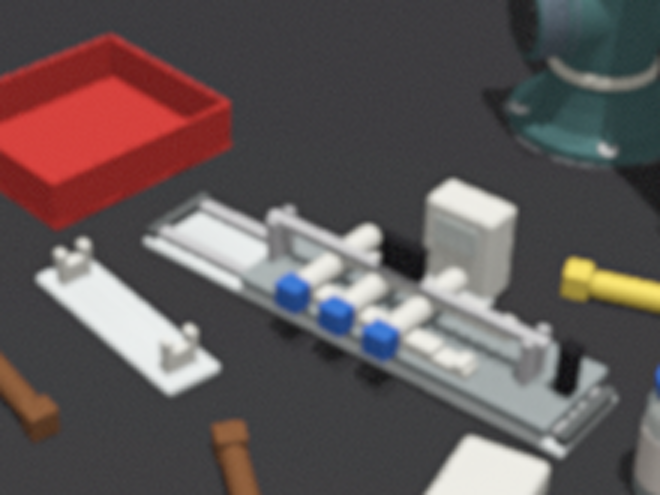

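Close crops confirm the choice. Three white, blue-capped tubes sit in the cradles at about +27, -27 and -81 mm, and the +81 cradle is empty. The bar has its black handle, the push post is at the left end, and the rest is the white plate with two saddles. Next I'll write a planning helper and move to a survey pose that looks along +x.

```bash
cat >> h.py <<'E'
def plan(p,yaw,tilt=None):
    """tool-axis shift (mm) and turn (deg) from measured pose to TCP p, tool down, given yaw"""
    T=toolT(); Rt=R.from_euler('xyz',[-np.pi/2,0,yaw]).as_matrix()
    d=T[:3,:3].T@(np.array(p)-T[:3,3])*1000
    w=R.from_matrix(T[:3,:3].T@Rt).as_rotvec(degrees=True)
    print('shift',np.round(d,1),'turn',np.round(w,1))
def st():
    o=robot.get_obs(); print('t',round(o['time'],2),'pos',np.round(o['tool_pos'],4),'rot',np.round(o['ee_rot'],4),'F',np.round(o['wrist_force'],1),'w',round(o['width'],4),'j',np.round(o['joint_positions'],2))
E
python3 -m creep '[[-70,-30,-50,0,10,0,0],[-130,-50,-90,0,20,0,0],[-180,-70,-140,0,30,0,0],[-230,-90,-200,0,40,0,0],[-280,-96,-271,0,50,0,0]]'; python3 -c "
from h import *
st(); plan([.36,.13,.30],-1.455)"
```

```text
time: 1.88
tool_pos: [0.3194, 0.2109, 0.2886]
ee_rot: [-1.57, -0.003, 0.258]
wrist_force: [1.1, 0.5, 1.2]
width: 0.0941
t 1.88 pos [0.3194 0.2109 0.2886] rot [-1.5702 -0.0032  0.2578] F [1.1 0.5 1.2] w 0.0941 j [ 0.44 -0.29  1.55 -0.    1.88  0.18]
shift [ 18.7 -11.4 -88.5] turn [-0.2 98.1  0.1]
```

```bash
python3 -m creep '[[0,0,0,0,10,0,0],[0,0,0,0,20,0,0],[0,0,0,0,30,0,0],[0,0,0,0,40,0,0],[0,0,0,0,50,0,0]]';python3 -m creep '[[0,0,0,0,10,0,0],[0,0,0,0,20,0,0],[0,0,0,0,30,0,0],[0,0,0,0,40,0,0],[0,0,0,0,48,0,0]]'; python3 -c "
from h import *
st(); plan([.36,.13,.30],-1.455)"
```

```text
time: 2.5
tool_pos: [0.3191, 0.2123, 0.2873]
ee_rot: [-1.57, -0.0, -0.616]
wrist_force: [-0.9, -0.6, 0.5]
width: 0.0938
time: 3.12
tool_pos: [0.319, 0.2124, 0.2873]
ee_rot: [-1.57, 0.0, -1.453]
wrist_force: [-0.1, 0.0, -0.3]
width: 0.0942
t 3.12 pos [0.319  0.2124 0.2873] rot [-1.5704e+00  2.0000e-04 -1.4529e+00] F [-0.1  0.  -0.3] w 0.0942 j [ 0.44 -0.29  1.55  0.    1.88  1.89]
shift [ 86.6 -12.7  31. ] turn [-0.   0.1 -0. ]
```

```bash
python3 -m creep '[[45,-6,15,0,0,0,0],[87,-12,31,0,0,0,0],[87,-12,31,0,0,0,0]]'
python3 - <<'E'
from h import *
st(); s=snap('wrist','w1.png'); np.save('w1T.npy',s['world_from_camera'])
for n in ['carriage_handle','bar_seat','bar','rest_seat','tube0']: det('landmark_of',n,'wrist',6)
E
```

```text
time: 3.5
tool_pos: [0.3615, 0.128, 0.2995]
ee_rot: [-1.57, -0.0, -1.453]
wrist_force: [-0.3, 0.4, -0.8]
width: 0.0943
t 3.5 pos [0.3615 0.128  0.2995] rot [-1.5700e+00 -3.0000e-04 -1.4533e+00] F [-0.3  0.4 -0.8] w 0.0943 j [ 0.19 -0.29  1.53 -0.    1.9   1.65]
landmark_of carriage_handle wrist 0.71 [0.4604 0.3038 0.0871]
landmark_of bar_seat wrist 0.56 [0.4808 0.1229 0.0683]
landmark_of bar wrist 0.86 [0.4753 0.1218 0.0635]
landmark_of tube0 wrist 0.92 [0.2641 0.255  0.0078]
landmark_of tube0 wrist 0.87 [0.4747 0.1439 0.0475]
landmark_of tube0 wrist 0.64 [0.4842 0.0409 0.0534]
landmark_of tube0 wrist 0.62 [0.4787 0.0892 0.052 ]
```

View pics/w1.png

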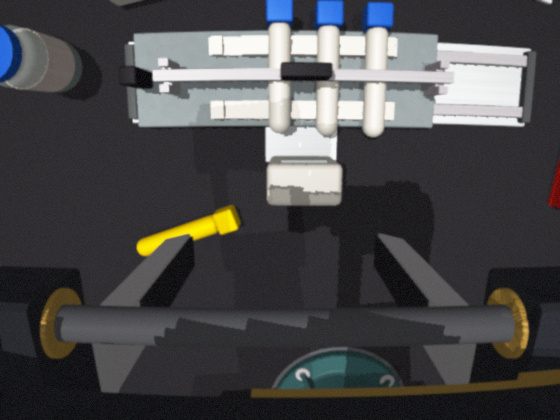

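The wrist view shows the push post at (135,76), the bar from (153,76) to (453,77), its handle at (305,71), and tubes at x≈280, 328 and 376. I'll zoom in for precise pixels.

Run:
```python
from h import *
c=cv2.imread('pics/w1.png')[20:140,110:480]
cv2.imwrite('pics/w1a.png',cv2.resize(c[:,:190],None,fx=4.2,fy=4.2,interpolation=cv2.INTER_CUBIC))
cv2.imwrite('pics/w1b.png',cv2.resize(c[:,180:],None,fx=4.2,fy=4.2,interpolation=cv2.INTER_CUBIC))
```

```text
(no output)
```

View pics/w1a.png

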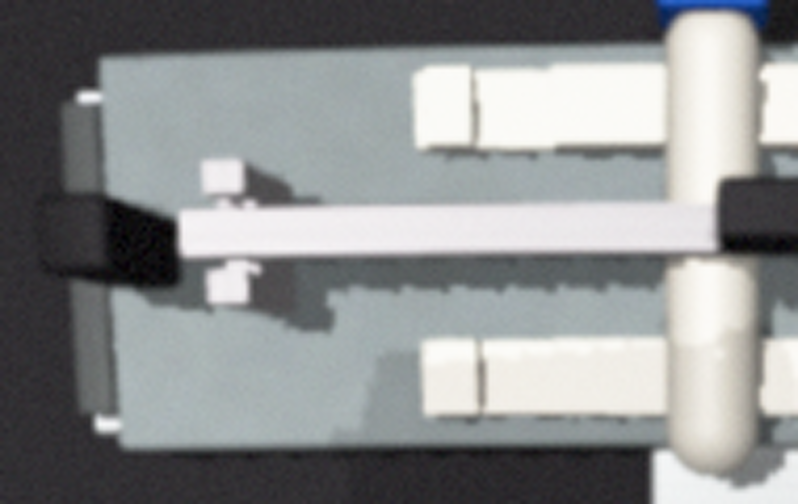

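View pics/w1b.png

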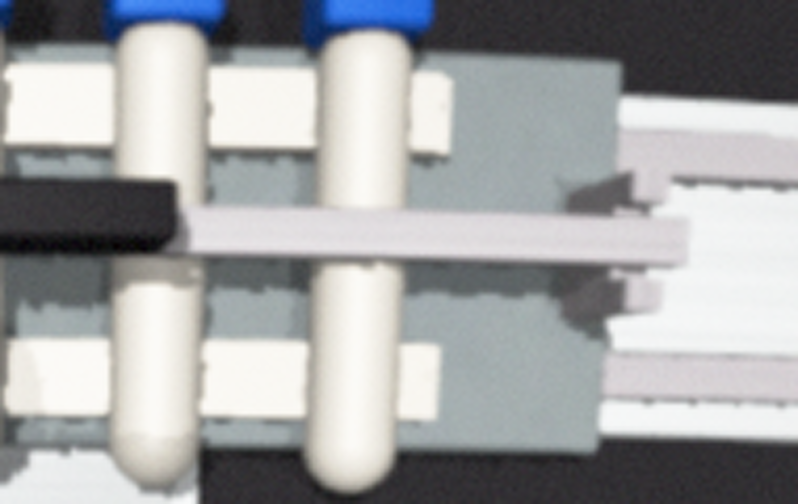

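```bash
cat > fit.py <<'E'
from h import *
from scipy.optimize import least_squares
def fit(s,loc,pix,x0):
    loc=np.array(loc,float)/1000; pix=np.array(pix,float)
    def W(q):
        c,n=np.cos(q[2]),np.sin(q[2]); return np.c_[q[0]+c*loc[:,0]-n*loc[:,1],q[1]+n*loc[:,0]+c*loc[:,1],loc[:,2]]
    f=lambda q:(proj(s,W(q))-pix).ravel()
    r=least_squares(f,x0); print('fit',np.round(r.x,4),'res px',np.round(r.fun,1)); return r.x
E
python3 - <<'E'
from fit import *
s=dict(fx=366.854,fy=366.854,cx=283.762,cy=205.837,k1=-.10045,world_from_camera=np.load('w1T.npy'))
q=fit(s,[(0,162,76),(0,-162,76),(0,187,85)],[(152.9,74.5),(453.8,76.7),(127.6,75.2)],[.477,.121,.115])
# top view
s=snap('top'); P=lambda x,y:(x/4+165,y/4+140)
print(proj(s,[[q[0]-np.sin(q[2])*.162,q[1]+np.cos(q[2])*.162,.076],[q[0]+np.sin(q[2])*.162,q[1]-np.cos(q[2])*.162,.076]]),P(108,349),P(578,307))
# rest corners in top image
for a in [(472,35),(792,65),(785,148),(466,118)]: print(onz(s,*P(*a),.008).round(4))
E
```

```text
fit [0.4772 0.1181 0.1159] res px [-0.1  0.5  1.1  0.  -0.9 -0.4]
[[192.26659633 228.4565514 ]
 [311.34074365 216.71184876]] (192.0, 227.25) (309.5, 216.75)
[0.7012 0.0376 0.008 ]
[ 0.6831 -0.1948  0.008 ]
[ 0.6218 -0.1895  0.008 ]
[0.6397 0.0409 0.008 ]
```

```bash
python3 -c "
from h import *
plan([.4556,.304,.15],.116)"
```

```text
shift [-160.1  149.1  116.4] turn [ -0.  -89.5  -0. ]
```

```bash
python3 -m creep '[[-35,0,25,0,-10,0,0],[-70,0,50,0,-20,0,0],[-105,0,75,0,-30,0,0],[-140,0,100,0,-40,0,0],[-160,0,116,0,-50,0,0]]'; python3 -m creep '[[0,20,0,0,-10,0,0],[0,60,0,0,-20,0,0],[0,100,0,0,-30,0,0],[0,140,0,0,-39.5,0,0],[0,149,0,0,-39.5,0,0]]';python3 - <<'E'
from h import *
st();plan([.4556,.304,.055],.116); s=snap('wrist','w2.png')
a=proj(s,[.4556,.304,.085])
print(a)
E
```

```text
time: 4.47
tool_pos: [0.4559, 0.3054, 0.2983]
ee_rot: [-1.572, 0.001, -0.567]
wrist_force: [-0.3, 0.3, 0.1]
width: 0.0941
time: 5.1
tool_pos: [0.4537, 0.3026, 0.1466]
ee_rot: [-1.573, 0.006, 0.113]
wrist_force: [-0.7, -0.7, 0.1]
width: 0.0936
t 5.1 pos [0.4537 0.3026 0.1466] rot [-1.5731  0.0063  0.1134] F [-0.7 -0.7  0.1] w 0.0936 j [0.48 0.1  1.47 0.   1.57 0.37]
shift [ 2.6 91.6  1.4] turn [ 0.1 -0.1 -0.4]
[[288.38476079 216.53973386]]
```

View pics/w2.png

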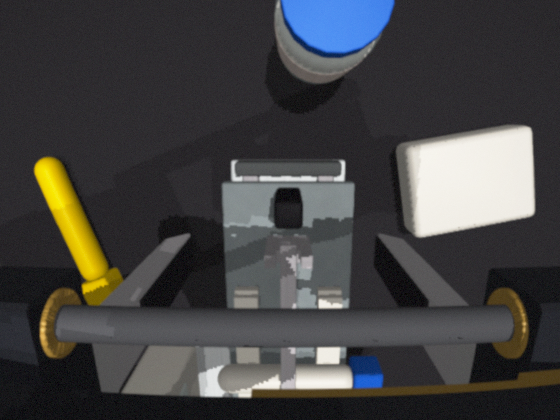

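The post top is at about (288,215), matching the predicted (288,216). I'll descend and grip it from its ±x sides.

```bash
python3 -m creep '[[2,40,1,0,0,0,0],[2.5,80,1.5,0,0,0,0],[2.5,94,1.5,0,0,0,0],[2.5,94,1.5,0,0,0,0]]'; python3 -m creep '[[0,0,0,0,0,0,255],[0,0,0,0,0,0,255],[0,0,0,0,0,0,255],[0,0,0,0,0,0,255],[0,0,0,0,0,0,255]]'; python3 -m creep '[[0,0,0,0,0,0,255],[0,0,0,0,0,0,255],[0,0,0,0,0,0,255]]'
```

```text
time: 5.65
tool_pos: [0.4587, 0.305, 0.0569]
ee_rot: [-1.571, -0.0, 0.113]
wrist_force: [-0.4, 0.5, 0.1]
width: 0.0939
time: 6.28
tool_pos: [0.4584, 0.3046, 0.0562]
ee_rot: [-1.571, -0.0, 0.114]
wrist_force: [-1.2, 0.0, 0.6]
width: 0.0473
time: 6.65
tool_pos: [0.456, 0.3043, 0.056]
ee_rot: [-1.571, 0.005, 0.114]
wrist_force: [-6.5, -0.6, 3.9]
width: 0.0197
```

```bash
python3 -m creep '[[-2,0,-15,0,0,0,255],[-2.2,0,-45,0,0,0,255],[-2.2,0,-80,0,0,0,255],[-2.2,0,-110,0,0,0,255],[-2.2,0,-120,0,0,0,255]]'; python3 -m creep '[[0,0,0,0,0,0,255],[0,0,0,0,0,0,255]]'
python3 - <<'E'
from h import *
st(); s=snap('top','t2.png'); snap('wrist','w3.png')
print(np.linalg.norm(robot.get_obs()['tool_pos'][:2]-np.array([.456,.3043])))
det('landmark_of','carriage_handle','top',2)
E
```

```text
time: 7.28
tool_pos: [0.4698, 0.1851, 0.0561]
ee_rot: [-1.568, -0.0, 0.113]
wrist_force: [1.3, 3.2, -1.3]
width: 0.0198
time: 7.52
tool_pos: [0.47, 0.1834, 0.0561]
ee_rot: [-1.575, 0.0, 0.114]
wrist_force: [0.5, -6.9, 0.4]
width: 0.0198
t 7.53 pos [0.47   0.1834 0.0561] rot [-1.5755e+00  3.0000e-04  1.1400e-01] F [ 0.5 -6.9  0.4] w 0.0198 j [ 0.26  0.07  1.69 -0.    1.38  0.15]
0.12166212283742943
```

View pics/t2.png

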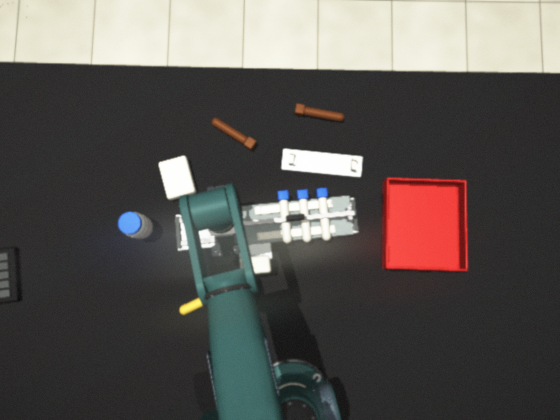

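The carriage has moved 121.7 mm and the notch is pulling it on towards -y. I'll release, rise and check.

```bash
python3 -m creep '[[0,0,0,0,0,0,0],[0,0,0,0,0,0,0],[0,0,0,0,0,0,0],[0,0,0,0,0,0,0],[0,0,0,0,0,0,0]]'; python3 -m creep '[[0,-40,0,0,0,0,0],[0,-100,0,0,0,0,0],[0,-150,0,0,0,0,0],[0,-150,0,0,0,0,0]]'
python3 - <<'E'
from h import *
st(); s=snap('wrist','w4.png')
c=.116
for d in (.118,.120,.122):
    x=.4772+np.sin(c)*(d-.187); y=.118-np.cos(c)*(d-.187)
    print(d,x,y,proj(s,[x,y,.085]))
E
```

```text
time: 8.3
tool_pos: [0.4698, 0.1852, 0.0562]
ee_rot: [-1.571, -0.0, 0.114]
wrist_force: [-0.1, 0.4, 0.1]
width: 0.0668
time: 8.8
tool_pos: [0.4724, 0.1859, 0.2119]
ee_rot: [-1.569, -0.011, 0.114]
wrist_force: [1.2, -0.2, 0.4]
width: 0.0937
t 8.8 pos [0.4724 0.1859 0.2119] rot [-1.569  -0.011   0.1139] F [ 1.2 -0.2  0.4] w 0.0937 j [ 0.26 -0.02  1.47  0.    1.68  0.15]
0.118 0.46921393823090396 0.1865362883253841 [[279.2532997  197.21117484]]
0.12 0.4694454182821821 0.18454972924348892 [[279.26604804 199.50557742]]
0.122 0.46967689833346027 0.18256317016159374 [[279.27879475 201.79340127]]
```

View pics/w4.png

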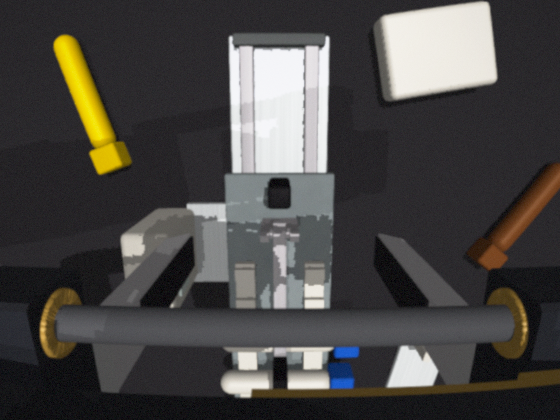

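Run:
```python
from h import *
plan([.4911,-.001,.20],.116)
s=snap('wrist'); crop(s,'w4c.png',200,360,160,250,5)
```

```text
shift [  -1.3    8.4 -187.5] turn [-0.  -0.1  0.3]
```

View pics/w4c.png

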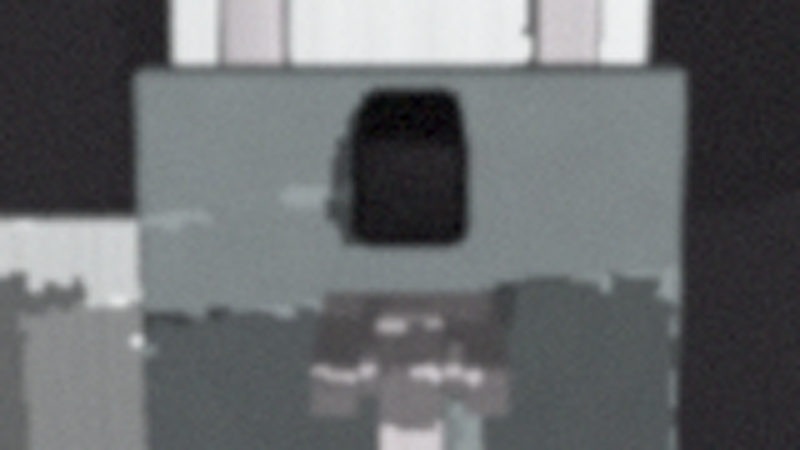

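```bash
python3 -m creep '[[0,2,-60,0,0,0,0],[0,5,-120,0,0,0,0],[0,8,-180,0,0,0,0],[-1,8,-187,0,0,0,0],[-1,8,-187,0,0,0,0]]'
python3 - <<'E'
from h import *
st(); s=snap('wrist','w5.png')
x,y,c=.4911,-.0012,.116
print(proj(s,[[x,y,.114],[x-np.sin(c)*.15,y+np.cos(c)*.15,.076],[x-np.sin(c)*.025,y+np.cos(c)*.025,.114]]))
plan([x,y,.082],c)
crop(s,'w5c.png',200,360,70,240,4)
E
```

```text
time: 9.52
tool_pos: [0.4892, -0.0007, 0.1963]
ee_rot: [-1.569, 0.003, 0.113]
wrist_force: [-0.2, -0.2, -0.0]
width: 0.0939
t 9.53 pos [ 0.4892 -0.0007  0.1963] rot [-1.5692  0.0033  0.1128] F [-0.2 -0.2 -0. ] w 0.0939 j [-0.12 -0.04  1.52  0.    1.67 -0.23]
[[287.55549274 212.07271722]
 [286.78011755   9.51177481]
 [287.5017713  178.37683651]]
shift [  1.8 114.8  -1.7] turn [-0.1 -0.1 -0.1]
```

View pics/w5c.png

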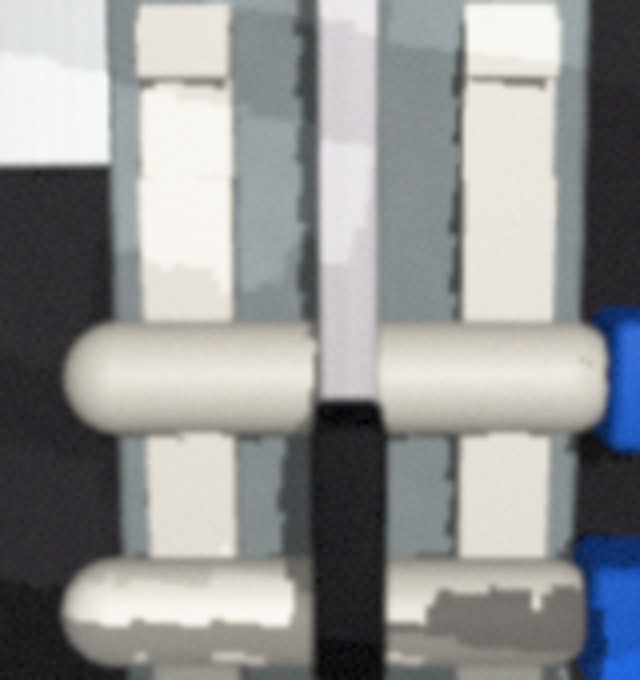

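View pics/w5.png

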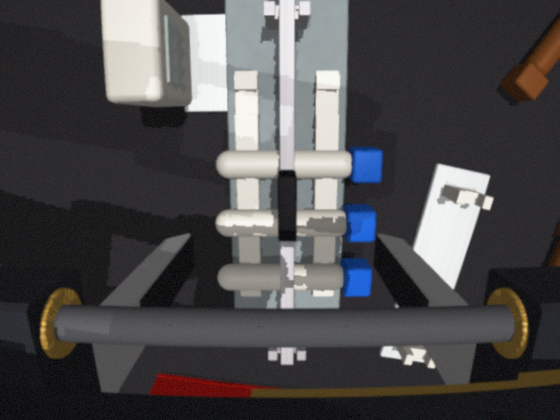

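The bar handle end is at (287,177), within 1 px of the prediction, so the carriage is at 0.120. I'll descend and grip the bar handle.

```bash
python3 -m creep '[[1,50,-1,0,0,0,0],[1.8,100,-1.7,0,0,0,0],[1.8,113,-1.7,0,0,0,0],[1.8,113,-1.7,0,0,0,120],[1.8,113,-1.7,0,0,0,255]]'; python3 -m creep '[[0,0,0,0,0,0,255],[0,0,0,0,0,0,255],[0,0,0,0,0,0,255],[0,0,0,0,0,0,255],[0,0,0,0,0,0,255]]'; python3 -m creep '[[0,0,0,0,0,0,255],[0,0,0,0,0,0,255]]'; python3 -c "
from h import *
st()"
```

```text
time: 10.2
tool_pos: [0.4938, -0.0019, 0.0876]
ee_rot: [-1.572, -0.004, 0.115]
wrist_force: [0.9, 0.1, 0.7]
width: 0.0775
time: 10.82
tool_pos: [0.492, -0.0023, 0.0851]
ee_rot: [-1.571, 0.0, 0.114]
wrist_force: [0.1, -0.0, -0.2]
width: 0.0276
time: 11.08
tool_pos: [0.492, -0.0022, 0.0851]
ee_rot: [-1.571, 0.0, 0.114]
wrist_force: [-0.6, -0.8, 0.0]
width: 0.0142
t 11.07 pos [ 0.492  -0.0022  0.0851] rot [-1.5707e+00  3.0000e-04  1.1400e-01] F [-0.6 -0.8  0. ] w 0.0142 j [-0.12  0.01  1.69  0.    1.44 -0.23]
```

```bash
python3 -m creep '[[0,-10,0,0,0,0,255],[0,-40,0,0,0,0,255],[0,-80,0,0,0,0,255],[0,-100,0,0,0,0,255],[0,-100,0,0,0,0,255]]'
python3 - <<'E'
from h import *
st(); s=snap('wrist','w6.png'); 
for n in ['rest_seat']: det('landmark_of',n,'wrist',3)
s=snap('top','t3.png'); det('landmark_of','rest_seat','top',3); det('landmark_of','bar','top',3); crop(s,'t3c.png',265,385,130,230,6)
E
```

```text
time: 11.7
tool_pos: [0.4932, -0.0024, 0.1874]
ee_rot: [-1.572, -0.004, 0.114]
wrist_force: [0.2, -0.7, -2.1]
width: 0.0138
t 11.7 pos [ 0.4932 -0.0024  0.1874] rot [-1.5717 -0.0044  0.114 ] F [ 0.2 -0.7 -2.1] w 0.0138 j [-0.12 -0.04  1.54  0.    1.64 -0.23]
landmark_of rest_seat wrist 0.93 [ 0.662  -0.0744  0.025 ]
landmark_of rest_seat top 0.94 [ 0.66   -0.0777  0.0297]
```

View pics/w6.png

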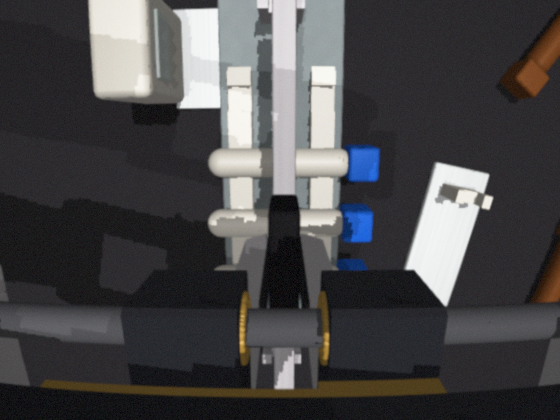

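View pics/t3c.png

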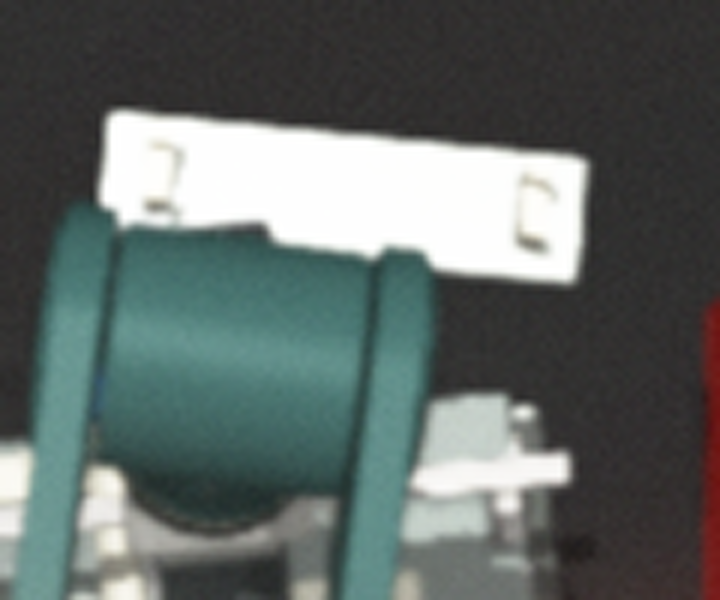

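Run:
```python
from fit import *
from h import *
s=snap('wrist'); t=snap('top')
crop(s,'w7c.png',390,510,150,310,5)
P=lambda x,y:(x/4+165,y/4+140)
fit(t,[(30,115,8),(30,-115,8),(-30,-115,8),(-30,115,8)],[P(472,35),P(792,65),P(785,148),P(466,118)],[.66,-.077,-.08])
Q=lambda x,y:(x/6+265,y/6+130)
fit(t,[(30,115,8),(30,-115,8),(-30,-115,8)],[Q(106,111),Q(588,156),Q(579,284)],[.66,-.077,-.08])
```

```text
fit [ 0.6614 -0.0765 -0.0771] res px [ 0.6  0.3 -0.5  0.2 -0.2 -0.3  0.1 -0.2]
fit [ 0.6619 -0.0765 -0.0811] res px [ 1.   0.3 -0.4  0.4 -0.5 -0.7]
```

View pics/w7c.png

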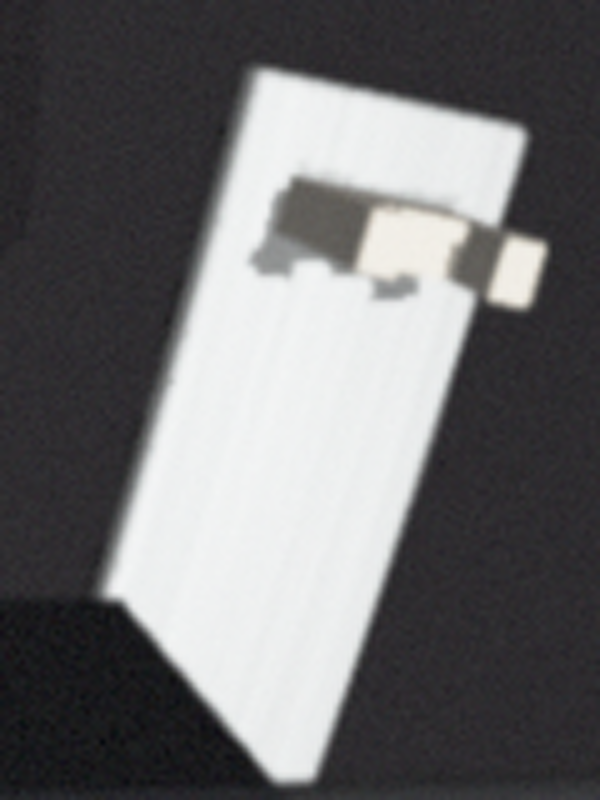

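Run:
```python
from h import *
s=snap('wrist'); st()
P=lambda x,y:(x/5+390,y/5+150)
A,B,C,D=[onz(s,*P(*a),.008)[:2] for a in [(256,66),(526,128),(105,598),(318,780)]]
print(A,B,C,D)
for a,b in((A,C),(B,D)):
    d=a-b; print('yaw',np.arctan2(-d[0],d[1]))
d=B-A; print('yaw',np.arctan2(d[1],d[0]),np.linalg.norm(d))
y=-.078; m=(A+B)/2; print('centre',m-.115*np.array([-np.sin(y),np.cos(y)]))
```

```text
t 12.1 pos [ 0.4916 -0.0022  0.1841] rot [-1.5703  0.0019  0.114 ] F [-1.7  1.  -2.2] w 0.014 j [-0.12 -0.04  1.54  0.    1.64 -0.23]
[0.6417666 0.0401219] [0.70099792 0.03498976] [ 0.63330811 -0.07376206] [ 0.6904173  -0.11152274]
yaw -0.07413674354524152
yaw -0.0720913506948364
yaw -0.08643000141131715 0.059453249906727366
centre [ 0.66242135 -0.07709452]
```

```bash
python3 -c "
from h import *
plan([.662,-.0767,.12],-.077)"
```

```text
shift [161.   63.7 -93.4] turn [-0.  10.9 -0.1]
```

```bash
python3 -m creep '[[40,0,-23,0,2.5,0,255],[80,0,-46,0,5,0,255],[120,0,-70,0,8,0,255],[161,20,-93,0,10.9,0,255],[161,63,-93,0,10.9,0,255]]';python3 -m creep '[[0,0,0,0,0,0,255],[0,0,0,0,0,0,255]]'
python3 - <<'E'
from h import *
st(); plan([.662,-.0767,.050],-.077); s=snap('scene','s3.png'); t=snap('wrist','w8.png')
crop(s,'s3c.png',160,300,150,270,5)
E
```

```text
time: 12.72
tool_pos: [0.6664, -0.0784, 0.1217]
ee_rot: [-1.572, -0.004, -0.078]
wrist_force: [1.0, -0.6, -2.5]
width: 0.014
time: 12.98
tool_pos: [0.6628, -0.0762, 0.1233]
ee_rot: [-1.571, -0.001, -0.076]
wrist_force: [-0.7, 0.0, -1.3]
width: 0.0142
t 12.97 pos [ 0.6628 -0.0762  0.1233] rot [-1.5708e+00 -1.2000e-03 -7.6100e-02] F [-0.7  0.  -1.3] w 0.0142 j [-0.2   0.37  1.19  0.    1.58 -0.12]
shift [-0.9 73.3 -0.6] turn [-0.   0.1  0.1]
```

View pics/s3c.png

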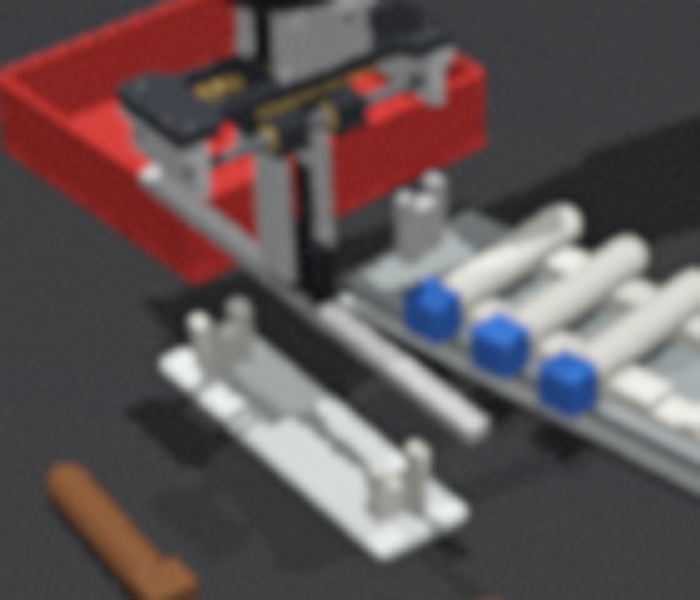

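View pics/w8.png

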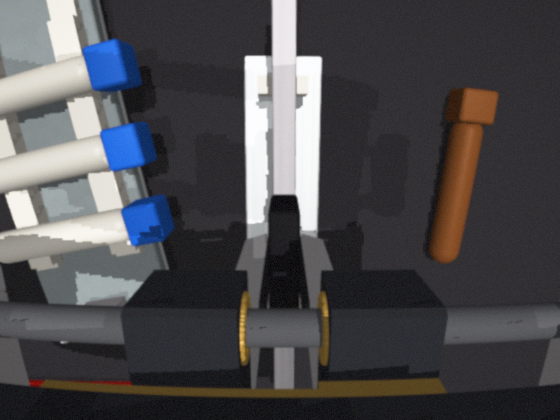

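The wrist view shows the bar (column 284) centred between the saddle prongs (258–308) and parallel to the rest plate. I'll lower it.

```bash
python3 -m creep '[[-0.9,30,-0.5,0,0,0,255],[-0.9,55,-0.5,0,0,0,255],[-0.9,66,-0.5,0,0,0,255],[-0.9,72,-0.5,0,0,0,255],[-0.9,73,-0.5,0,0,0,255]]';python3 -m creep '[[0,0,0,0,0,0,255],[0,0,0,0,0,0,255]]'
python3 - <<'E'
from h import *
st(); s=snap('scene'); t=snap('wrist','w9.png')
crop(s,'s4c.png',160,300,150,270,5)
E
```

```text
time: 13.7
tool_pos: [0.6623, -0.0768, 0.0503]
ee_rot: [-1.571, -0.002, -0.076]
wrist_force: [-0.5, 0.4, -2.8]
width: 0.0142
time: 13.95
tool_pos: [0.6622, -0.0769, 0.0501]
ee_rot: [-1.571, -0.002, -0.076]
wrist_force: [-0.4, -0.4, -1.5]
width: 0.0141
t 13.95 pos [ 0.6622 -0.0769  0.0501] rot [-1.5709 -0.0016 -0.0762] F [-0.4 -0.4 -1.5] w 0.0141 j [-0.2   0.41  1.28  0.    1.44 -0.12]
```

View pics/s4c.png

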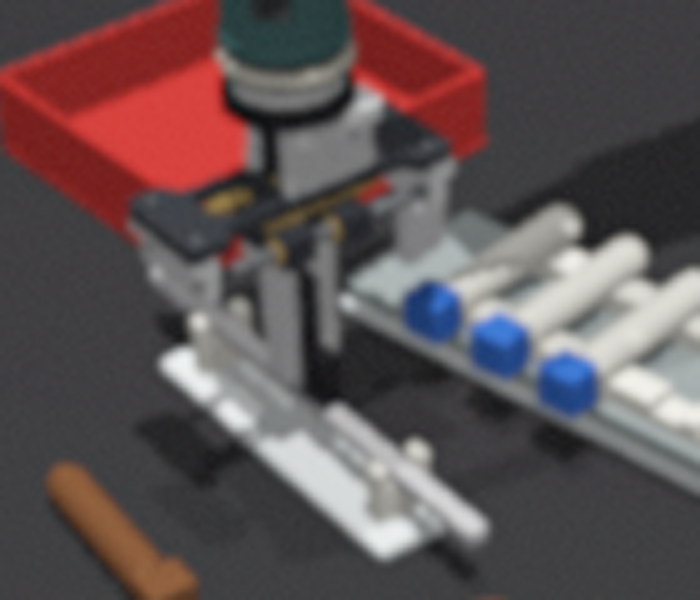

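Both saddles now enclose the bar. I'll lower a little more until it bears.

```bash
python3 -m creep '[[0,1.3,0,0,0,0,255],[0,1.3,0,0,0,0,255],[0,1.3,0,0,0,0,255]]'
```

```text
time: 14.42
tool_pos: [0.6621, -0.0769, 0.0492]
ee_rot: [-1.571, -0.001, -0.076]
wrist_force: [-2.1, 0.4, 4.7]
width: 0.0136
```

Force now reads upward, so the bar is bearing on the rest. I'll release, rise and look.

```bash
python3 -m creep '[[0,0,0,0,0,0,100],[0,0,0,0,0,0,100],[0,0,0,0,0,0,100],[0,0,0,0,0,0,100],[0,0,0,0,0,0,100]]'; python3 -m creep '[[0,-20,0,0,0,0,100],[0,-80,0,0,0,0,100],[0,-140,0,0,0,0,100],[0,-150,0,0,0,0,100]]'
python3 - <<'E'
from h import *
st(); s=snap('scene'); t=snap('wrist','w10.png')
crop(s,'s5c.png',160,300,150,270,5)
E
```

```text
time: 15.05
tool_pos: [0.6617, -0.0767, 0.0477]
ee_rot: [-1.571, 0.0, -0.076]
wrist_force: [-0.9, -0.3, 0.4]
width: 0.0567
time: 15.55
tool_pos: [0.6645, -0.0773, 0.2072]
ee_rot: [-1.572, -0.014, -0.076]
wrist_force: [0.2, -0.1, 0.1]
width: 0.0567
t 15.55 pos [ 0.6645 -0.0773  0.2072] rot [-1.5725 -0.0144 -0.0762] F [ 0.2 -0.1  0.1] w 0.0567 j [-0.2   0.35  1.06  0.    1.72 -0.12]
```

View pics/s5c.png

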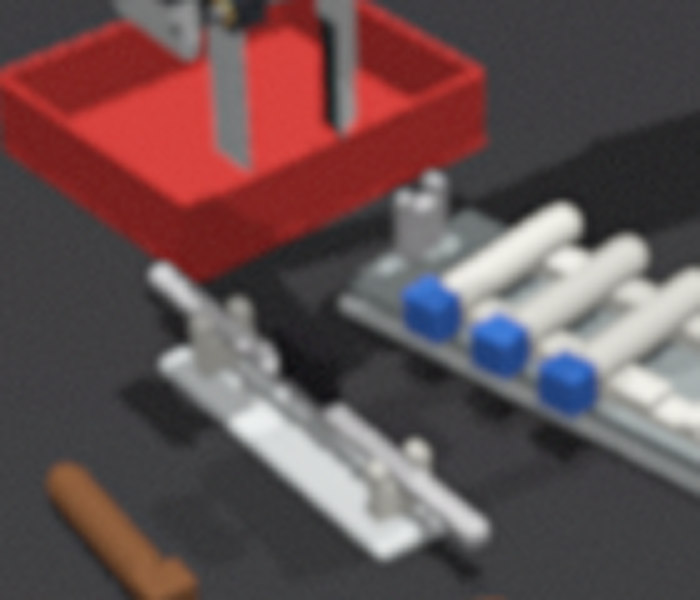

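View pics/w10.png

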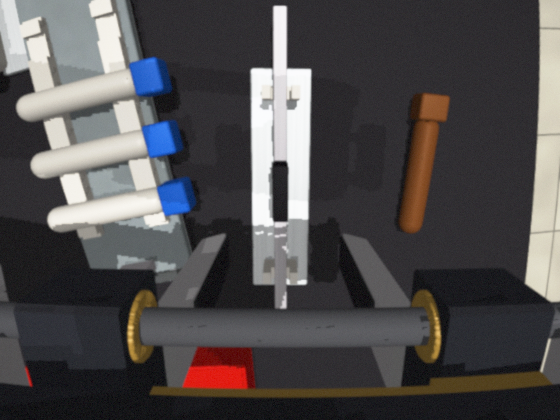

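The bar lies in both saddles with its handle up (wrist (280,190)), and all three tubes are still in their cradles. Now the -y-most tube: turn so the jaws close along the rail's y.

```bash
python3 -m creep '[[-40,0,0,0,10,0,133],[-80,0,0,0,20,0,133],[-120,0,0,0,30,0,133],[-159,0,0,0,40,0,133],[-159,0,0,0,50,0,133]]';  python3 -m creep '[[0,20,0,0,10,0,133],[0,40,0,0,20,0,133],[0,40,0,0,29,0,133],[0,40,0,0,29,0,133]]'
python3 - <<'E'
from h import *
st(); plan([.5055,-.0811,.036],-1.455); s=snap('wrist','w11.png')
c=.116; X=np.array([np.cos(c),np.sin(c)]);Y=np.array([-np.sin(c),np.cos(c)])
for k in (27,-27,-81):
    for x in (-65,80):
        p=np.array([.4911,-.0012])+X*x/1000+Y*k/1000; print(k,x,proj(s,[*p,.051]).round(1))
E
```

```text
time: 16.27
tool_pos: [0.4996, -0.064, 0.1954]
ee_rot: [-1.574, 0.004, -0.955]
wrist_force: [0.6, 0.4, -0.9]
width: 0.045
time: 16.77
tool_pos: [0.5017, -0.0643, 0.1553]
ee_rot: [-1.575, 0.002, -1.453]
wrist_force: [0.1, -0.0, -0.3]
width: 0.0449
t 16.77 pos [ 0.5017 -0.0643  0.1553] rot [-1.5753  0.0018 -1.4533] F [ 0.1 -0.  -0.3] w 0.0449 j [-0.24  0.01  1.55  0.    1.59  1.21]
shift [ 17.3 119.3   2.4] turn [ 0.3  0.1 -0.1]
27 -65 [[175.8 282. ]]
27 80 [[163.2 104.9]]
-27 -65 [[239.2 282.7]]
-27 80 [[234. 104.]]
-81 -65 [[303.5 282.9]]
-81 80 [[306. 104.]]
```

View pics/w11.png

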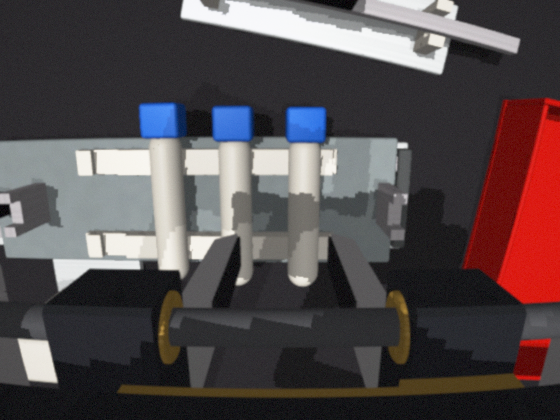

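The predicted tube -81 pixels (303–306, rows 104–283) match the picture. I'll align first, then descend and grip.

```bash
python3 -m creep '[[17.3,0,2.4,0,0,0,133],[17.3,40,2.4,0,0,0,133],[17.3,80,2.4,0,0,0,133],[17.3,110,2.4,0,0,0,133],[17.3,118,2.4,0,0,0,133]]'; python3 -m creep '[[0,0,0,0,0,0,133],[0,0,0,0,0,0,255],[0,0,0,0,0,0,255],[0,0,0,0,0,0,255],[0,0,0,0,0,0,255]]'; python3 -c "
from h import *
st()"
```

```text
time: 17.45
tool_pos: [0.506, -0.0821, 0.0375]
ee_rot: [-1.575, 0.001, -1.455]
wrist_force: [-0.0, 1.0, -0.3]
width: 0.0449
time: 18.08
tool_pos: [0.5085, -0.0804, 0.0414]
ee_rot: [-1.568, 0.002, -1.455]
wrist_force: [-0.0, 4.5, 6.5]
width: 0.0243
t 18.07 pos [ 0.5085 -0.0804  0.0414] rot [-1.5678  0.0016 -1.4546] F [-0.   4.5  6.5] w 0.0243 j [-0.27  0.1   1.69  0.    1.35  1.19]
```

```bash
python3 -m creep '[[0,0,0,0,0,0,255],[0,-15,0,0,0,0,255],[0,-30,0,0,0,0,255],[0,-30,0,0,0,0,255]]'
python3 - <<'E'
from h import *
st(); s=snap('wrist','w12.png'); s=snap('scene'); crop(s,'s6c.png',190,330,150,270,5)
E
```

```text
time: 18.58
tool_pos: [0.5089, -0.0824, 0.072]
ee_rot: [-1.567, -0.002, -1.455]
wrist_force: [0.2, -0.8, -0.1]
width: 0.0245
t 18.57 pos [ 0.5089 -0.0824  0.072 ] rot [-1.5669 -0.0022 -1.4553] F [ 0.2 -0.8 -0.1] w 0.0245 j [-0.27  0.07  1.65 -0.    1.41  1.19]
```

View pics/w12.png

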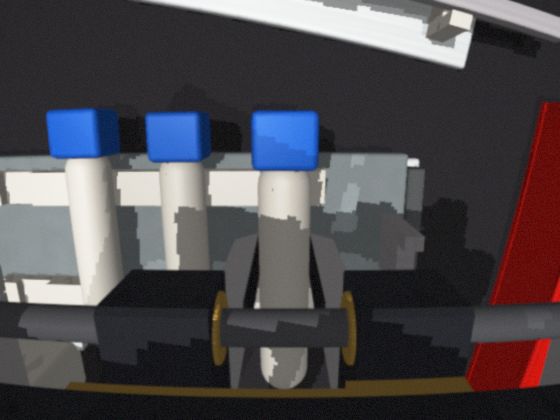

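View pics/s6c.png

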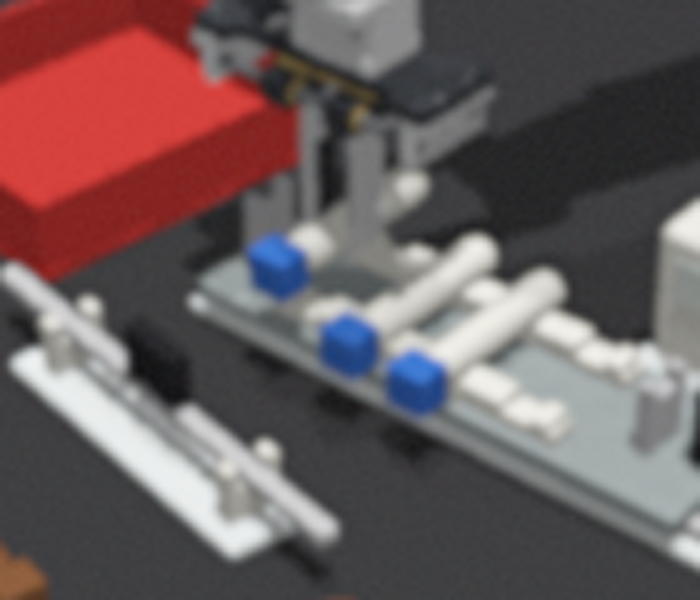

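The tube is held level at w=24 mm and is clear of the cradles. I'll check the basket before carrying it over.

```bash
python3 -m creep '[[0,-40,0,0,0,0,255],[0,-70,0,0,0,0,255],[0,-70,0,0,0,0,255]]'
cat > bk.py <<'E'
from h import *
def basket(fn=None):
    t=snap('top',fn); im=t['color'].astype(int); m=((im[:,:,2]>110)&(im[:,:,1]<70)&(im[:,:,0]<70)).astype(np.uint8)
    m=cv2.morphologyEx(m,cv2.MORPH_OPEN,np.ones((3,3)))
    n,l,stt,c=cv2.connectedComponentsWithStats(m)
    pts=np.argwhere(m)[:,::-1].astype(np.float32)
    r=cv2.minAreaRect(cv2.convexHull(pts)); b=cv2.boxPoints(r)
    W=np.array([onz(t,*p,.06)[:2] for p in b]); print('corners',W.round(3).tolist(),'centre',W.mean(0).round(4))
    e=[(np.linalg.norm(W[i]-W[(i+1)%4]).round(3),np.degrees(np.arctan2(*(W[(i+1)%4]-W[i])[::-1])).round(1)) for i in range(2)]; print(e)
    det('landmark_of','basket','top',2)
if __name__=='__main__':
    st(); basket()
E
python3 bk.py; python3 -c "
from h import *
plan([.485,-.41,.14],-1.455)"
```

```text
time: 19.05
tool_pos: [0.509, -0.0821, 0.142]
ee_rot: [-1.566, -0.002, -1.455]
wrist_force: [-0.2, -0.3, -0.7]
width: 0.0245
t 19.05 pos [ 0.509  -0.0821  0.142 ] rot [-1.5662 -0.002  -1.4552] F [-0.2 -0.3 -0.7] w 0.0245 j [-0.27  0.03  1.56 -0.    1.55  1.19]
corners [[0.358, -0.238], [0.613, -0.246], [0.613, -0.48], [0.358, -0.467]] centre [ 0.4859 -0.3575]
[(np.float64(0.255), np.float64(-1.6)), (np.float64(0.234), np.float64(-90.0))]
landmark_of basket top 0.88 [ 0.4845 -0.3578  0.001 ]
shift [323.8  -1.7 -59.6] turn [ 0.1 -0.  -0. ]
```

```bash
python3 -m creep '[[60,0,-11,0,0,0,255],[120,0,-22,0,0,0,255],[180,0,-33,0,0,0,255],[240,0,-45,0,0,0,255],[300,0,-56,0,0,0,255]]'; python3 -m creep '[[22,0,-4,0,0,0,255],[22,0,-4,0,0,0,255]]'
python3 - <<'E'
from h import *
st(); plan([.485,-.41,.018],-1.455); s=snap('wrist','w13.png')
E
```

```text
time: 19.77
tool_pos: [0.4851, -0.387, 0.1367]
ee_rot: [-1.574, 0.004, -1.455]
wrist_force: [0.1, 1.0, -0.3]
width: 0.0242
time: 20.02
tool_pos: [0.484, -0.4084, 0.1372]
ee_rot: [-1.573, 0.004, -1.457]
wrist_force: [0.5, 0.6, -0.2]
width: 0.0242
t 20.02 pos [ 0.484  -0.4084  0.1372] rot [-1.5732  0.0039 -1.4571] F [ 0.5  0.6 -0.2] w 0.0242 j [-0.79  0.3   1.26  0.    1.59  0.67]
shift [  2.2 119.2   1.1] turn [ 0.1 -0.1 -0.2]
```

View pics/w13.png

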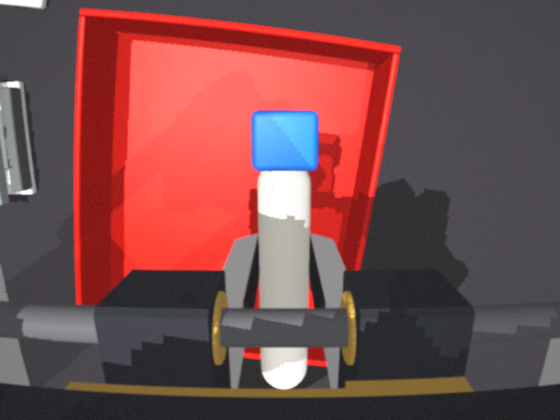

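The tube (cap at (285,140)) is inside the basket outline. I'll lower and release it.

```bash
python3 -m creep '[[1,40,0,0,0,0,255],[1,80,0,0,0,0,255],[1,108,0,0,0,0,255],[1,118,0,0,0,0,255],[1,118,0,0,0,0,255]]'; python3 -m creep '[[0,0,0,0,0,0,160],[0,0,0,0,0,0,160],[0,0,0,0,0,0,160],[0,0,0,0,0,0,160]]';python3 -m creep '[[0,-40,0,0,0,0,160],[0,-100,0,0,0,0,160],[0,-140,0,0,0,0,160],[0,-140,0,0,0,0,160]]'
python3 - <<'E'
from h import *
st(); plan([.499,-.0273,.11],-1.455); s=snap('wrist','w14.png')
E
```

```text
time: 20.7
tool_pos: [0.4856, -0.4078, 0.0217]
ee_rot: [-1.571, 0.001, -1.453]
wrist_force: [0.3, -0.3, -0.6]
width: 0.0243
time: 21.2
tool_pos: [0.4853, -0.4096, 0.0223]
ee_rot: [-1.57, -0.0, -1.455]
wrist_force: [0.0, 0.8, 0.2]
width: 0.035
time: 21.7
tool_pos: [0.487, -0.4112, 0.1674]
ee_rot: [-1.564, -0.008, -1.455]
wrist_force: [0.1, 1.3, 0.1]
width: 0.035
t 21.7 pos [ 0.487  -0.4112  0.1674] rot [-1.5644 -0.0079 -1.4552] F [0.1 1.3 0.1] w 0.035 j [-0.79  0.28  1.22  0.    1.63  0.66]
shift [-380.4   54.7   55.9] turn [-0.4 -0.   0.5]
```

View pics/w14.png

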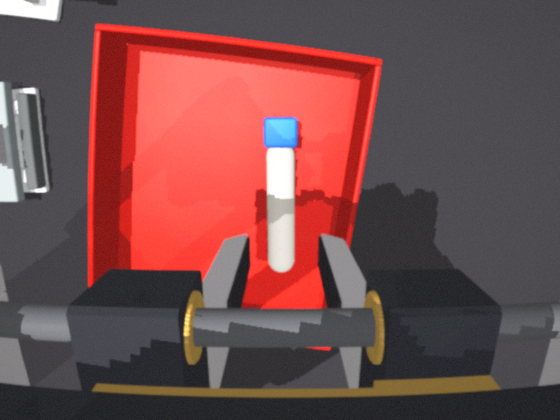

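Tube 1 lies in the basket at (281,195). Next, the tube at -27.

```bash
python3 -m creep '[[-60,0,9,0,0,0,133],[-120,0,18,0,0,0,133],[-180,0,27,0,0,0,133],[-240,0,36,0,0,0,133],[-300,0,45,0,0,0,133]]'; python3 -m creep '[[-60,20,8,0,0,0,133],[-80,40,10.5,0,0,0,133],[-80,45,10.5,0,0,0,133],[-80,45,10.5,0,0,0,133]]'
python3 - <<'E'
from h import *
st(); plan([.4992,-.0274,.038],-1.455); s=snap('wrist','w15.png')
c=.116; X=np.array([np.cos(c),np.sin(c)]);Y=np.array([-np.sin(c),np.cos(c)])
for k in (27,-27):
    for x in (-65,80):
        p=np.array([.4911,-.0012])+X*x/1000+Y*k/1000; print(k,x,proj(s,[*p,.051]).round(1))
E
```

```text
time: 22.38
tool_pos: [0.4936, -0.1038, 0.1589]
ee_rot: [-1.575, 0.002, -1.456]
wrist_force: [0.2, -0.7, 0.2]
width: 0.045
time: 22.88
tool_pos: [0.4956, -0.0262, 0.1154]
ee_rot: [-1.574, 0.0, -1.456]
wrist_force: [-0.3, -0.2, 0.9]
width: 0.0451
t 22.88 pos [ 0.4956 -0.0262  0.1154] rot [-1.5737e+00  2.0000e-04 -1.4557e+00] F [-0.3 -0.2  0.9] w 0.0451 j [-0.17  0.01  1.64 -0.    1.5   1.29]
shift [ 1.6 77.4  3.6] turn [ 0.2 -0.  -0. ]
27 -65 [[212.  304.4]]
27 80 [[201.5  99.9]]
-27 -65 [[285.3 304.7]]
-27 80 [[285.1  99.2]]
```

View pics/w15.png

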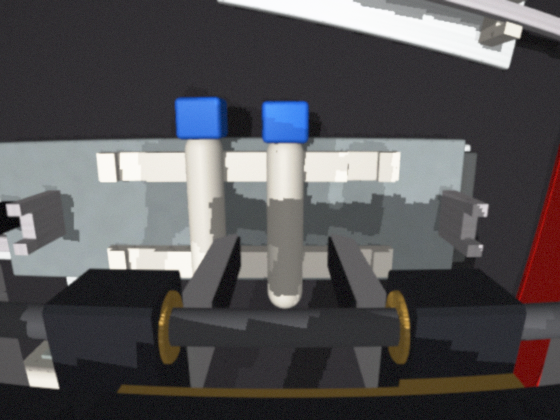

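The tube at (285,102–304) matches its prediction. I'll descend and grip.

```bash
python3 -m creep '[[1,30,2,0,0,0,133],[1.3,60,2.5,0,0,0,133],[1.3,75,2.5,0,0,0,133],[1.3,75,2.5,0,0,0,133],[1.3,75,2.5,0,0,0,133]]'; python3 -m creep '[[0,0,0,0,0,0,255],[0,0,0,0,0,0,255],[0,0,0,0,0,0,255],[0,0,0,0,0,0,255],[0,0,0,0,0,0,255]]'; python3 -m creep '[[0,-20,0,0,0,0,255],[0,-60,0,0,0,0,255],[0,-100,0,0,0,0,255],[0,-100,0,0,0,0,255]]';  python3 bk.py
python3 - <<'E'
from h import *
st(); plan([.485,-.357,.14],-1.455); s=snap('wrist','w16.png')
E
```

```text
time: 23.55
tool_pos: [0.5002, -0.027, 0.0433]
ee_rot: [-1.568, -0.001, -1.456]
wrist_force: [-0.5, 0.2, 0.7]
width: 0.0449
time: 24.18
tool_pos: [0.4996, -0.0265, 0.0425]
ee_rot: [-1.57, -0.0, -1.455]
wrist_force: [-0.1, 0.2, 3.7]
width: 0.0242
time: 24.68
tool_pos: [0.5012, -0.0268, 0.1452]
ee_rot: [-1.564, -0.002, -1.455]
wrist_force: [-0.5, -0.7, -0.3]
width: 0.0244
t 24.68 pos [ 0.5012 -0.0268  0.1452] rot [-1.5639 -0.0019 -1.455 ] F [-0.5 -0.7 -0.3] w 0.0244 j [-0.17 -0.01  1.59  0.    1.55  1.29]
corners [[0.613, -0.242], [0.617, -0.475], [0.36, -0.467], [0.356, -0.239]] centre [ 0.4863 -0.3559]
[(np.float64(0.233), np.float64(-89.0)), (np.float64(0.257), np.float64(178.0))]
landmark_of basket top 0.74 [0.4942 0.0008 0.0329]
landmark_of basket top 0.64 [ 4.840e-01 -3.591e-01 -1.000e-04]
t 24.77 pos [ 0.4986 -0.0264  0.1409] rot [-1.5719e+00  4.0000e-04 -1.4551e+00] F [0.4 0.5 0. ] w 0.0242 j [-0.17 -0.    1.59  0.    1.55  1.29]
shift [326.8   0.9 -51.7] turn [ 0.1 -0.  -0. ]
```

View pics/w16.png

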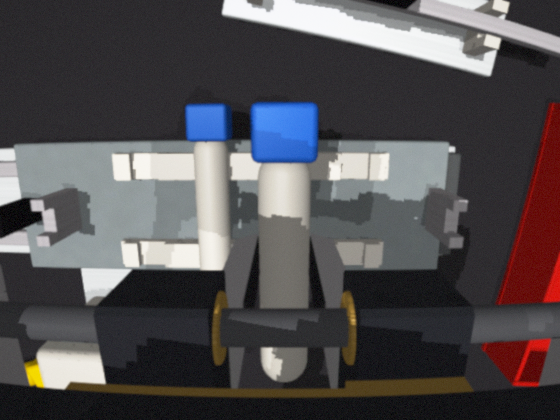

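```bash
python3 -m creep '[[60,0,-10,0,0,0,255],[120,0,-20,0,0,0,255],[180,0,-30,0,0,0,255],[240,0,-40,0,0,0,255],[300,0,-48,0,0,0,255]]'; python3 -m creep '[[26,0,-4,0,0,0,255],[26,0,-4,0,0,0,255],[26,0,-4,0,0,0,255]]'
python3 - <<'E'
from h import *
st(); plan([.485,-.357,.02],-1.455); s=snap('wrist','w17.png')
E
```

```text
time: 25.45
tool_pos: [0.4847, -0.3311, 0.139]
ee_rot: [-1.574, 0.003, -1.455]
wrist_force: [1.3, 0.9, 0.5]
width: 0.0246
time: 25.82
tool_pos: [0.485, -0.3545, 0.1409]
ee_rot: [-1.572, 0.002, -1.454]
wrist_force: [0.5, 0.5, -0.8]
width: 0.024
t 25.82 pos [ 0.485  -0.3545  0.1409] rot [-1.5717  0.0025 -1.4538] F [ 0.5  0.5 -0.8] w 0.024 j [-0.73  0.22  1.35  0.    1.58  0.73]
shift [  2.8 120.8  -0.2] turn [ 0.1  0.1 -0.1]
```

View pics/w17.png

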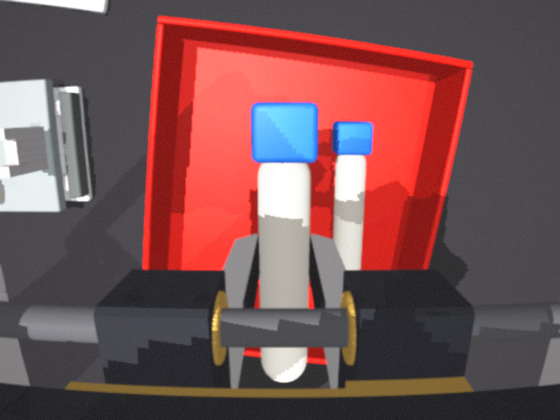

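The held tube is inside the basket and beside the first one, so I'll lower it.

```bash
python3 -m creep '[[0,40,0,0,0,0,255],[0,80,0,0,0,0,255],[0,108,0,0,0,0,255],[0,119,0,0,0,0,255],[0,119,0,0,0,0,255]]'; python3 -m creep '[[0,0,0,0,0,0,160],[0,0,0,0,0,0,160],[0,0,0,0,0,0,160],[0,0,0,0,0,0,160]]';python3 -m creep '[[0,-40,0,0,0,0,160],[0,-100,0,0,0,0,160],[0,-140,0,0,0,0,160],[0,-140,0,0,0,0,160]]'
python3 - <<'E'
from h import *
st(); plan([.493,.0262,.11],-1.455); s=snap('wrist','w18.png')
E
```

```text
time: 26.5
tool_pos: [0.4853, -0.3551, 0.0228]
ee_rot: [-1.571, 0.001, -1.454]
wrist_force: [0.4, -0.1, 0.3]
width: 0.0239
time: 27.0
tool_pos: [0.4852, -0.3565, 0.0232]
ee_rot: [-1.57, -0.0, -1.455]
wrist_force: [0.3, -0.1, 0.2]
width: 0.0354
time: 27.5
tool_pos: [0.487, -0.358, 0.1681]
ee_rot: [-1.564, -0.007, -1.455]
wrist_force: [0.6, -0.3, 0.3]
width: 0.0349
t 27.5 pos [ 0.487  -0.358   0.1681] rot [-1.5642 -0.0072 -1.4552] F [ 0.6 -0.3  0.3] w 0.0349 j [-0.73  0.21  1.31  0.    1.62  0.73]
shift [-381.4   55.6   49.9] turn [-0.4 -0.   0.4]
```

View pics/w18.png

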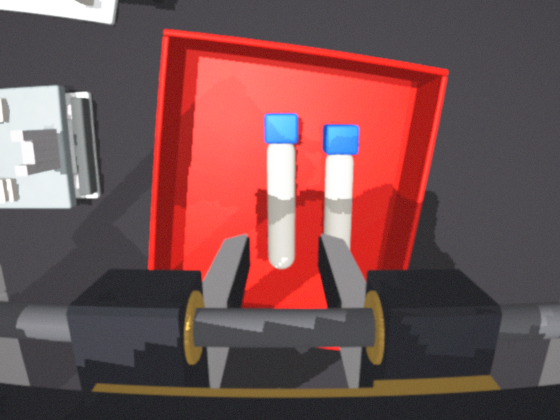

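```bash
python3 -m creep '[[-60,0,8,0,0,0,133],[-120,0,16,0,0,0,133],[-180,0,24,0,0,0,133],[-240,0,32,0,0,0,133],[-300,0,40,0,0,0,133]]'; python3 -m creep '[[-60,20,8,0,0,0,133],[-81,40,9,0,0,0,133],[-81,50,9,0,0,0,133],[-81,50,9,0,0,0,133]]'
python3 - <<'E'
from h import *
st(); plan([.493,.0262,.039],-1.455); s=snap('wrist','w19.png')
c=.116; X=np.array([np.cos(c),np.sin(c)]);Y=np.array([-np.sin(c),np.cos(c)])
for k in (27,):
    for x in (-65,80):
        p=np.array([.4911,-.0012])+X*x/1000+Y*k/1000; print(k,x,proj(s,[*p,.051]).round(1))
E
```

```text
time: 28.18
tool_pos: [0.4885, -0.0515, 0.16]
ee_rot: [-1.575, 0.002, -1.456]
wrist_force: [0.8, -0.1, -0.2]
width: 0.0448
time: 28.68
tool_pos: [0.4885, 0.027, 0.1107]
ee_rot: [-1.575, 0.0, -1.456]
wrist_force: [0.5, 0.4, 1.5]
width: 0.0449
t 28.68 pos [0.4885 0.027  0.1107] rot [-1.5751e+00  1.0000e-04 -1.4557e+00] F [0.5 0.4 1.5] w 0.0449 j [-0.06 -0.01  1.66 -0.    1.5   1.4 ]
shift [ 1.3 71.7  4.7] turn [ 0.2 -0.  -0. ]
27 -65 [[284.8 306.5]]
27 80 [[284.6  97.1]]
```

View pics/w19.png

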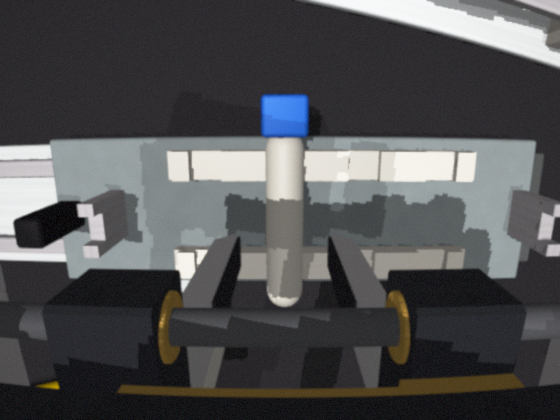

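The last tube at column 285 matches the prediction, and no other tube is on the carriage.

```bash
python3 -m creep '[[1,30,2,0,0,0,133],[1.3,60,3.5,0,0,0,133],[1.3,70,3.5,0,0,0,133],[1.3,70,3.5,0,0,0,133],[1.3,70,3.5,0,0,0,133]]'; python3 -m creep '[[0,0,0,0,0,0,255],[0,0,0,0,0,0,255],[0,0,0,0,0,0,255],[0,0,0,0,0,0,255],[0,0,0,0,0,0,255]]'; python3 -m creep '[[0,-20,0,0,0,0,255],[0,-60,0,0,0,0,255],[0,-100,0,0,0,0,255],[0,-100,0,0,0,0,255]]';  python3 bk.py
python3 - <<'E'
from h import *
st(); plan([.485,-.303,.14],-1.455); s=snap('wrist','w20.png')
E
```

```text
time: 29.35
tool_pos: [0.4946, 0.0265, 0.0444]
ee_rot: [-1.568, -0.0, -1.456]
wrist_force: [0.2, -0.2, -0.5]
width: 0.0447
time: 29.98
tool_pos: [0.4938, 0.027, 0.0434]
ee_rot: [-1.57, 0.0, -1.455]
wrist_force: [-0.6, -0.1, 3.3]
width: 0.0242
time: 30.48
tool_pos: [0.4956, 0.0268, 0.1462]
ee_rot: [-1.564, -0.001, -1.455]
wrist_force: [0.9, 1.0, -0.6]
width: 0.024
t 30.48 pos [0.4956 0.0268 0.1462] rot [-1.5636e+00 -1.2000e-03 -1.4550e+00] F [ 0.9  1.  -0.6] w 0.024 j [-0.06 -0.02  1.6   0.    1.56  1.39]
corners [[0.613, -0.242], [0.617, -0.475], [0.36, -0.467], [0.356, -0.239]] centre [ 0.4863 -0.3559]
[(np.float64(0.233), np.float64(-89.0)), (np.float64(0.257), np.float64(178.0))]
landmark_of basket top 0.95 [ 0.482  -0.3598  0.0055]
t 30.57 pos [0.493 0.027 0.142] rot [-1.5718e+00  2.0000e-04 -1.4550e+00] F [-0.5  0.4 -1.9] w 0.0243 j [-0.06 -0.02  1.6  -0.    1.56  1.39]
shift [326.8   2.  -46. ] turn [ 0.1 -0.  -0. ]
```

View pics/w20.png

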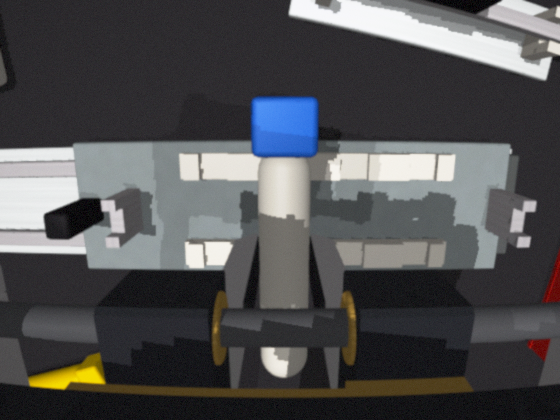

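```bash
python3 -m creep '[[60,0,-9,0,0,0,255],[120,0,-18,0,0,0,255],[180,0,-27,0,0,0,255],[240,0,-36,0,0,0,255],[300,0,-43,0,0,0,255]]'; python3 -m creep '[[26,0,-4,0,0,0,255],[26,0,-4,0,0,0,255],[26,0,-4,0,0,0,255]]'
python3 - <<'E'
from h import *
st(); plan([.485,-.303,.02],-1.455); s=snap('wrist','w21.png')
E
```

```text
time: 31.25
tool_pos: [0.4839, -0.2772, 0.1402]
ee_rot: [-1.574, 0.003, -1.455]
wrist_force: [1.1, -0.3, -0.1]
width: 0.0242
time: 31.62
tool_pos: [0.4838, -0.301, 0.1411]
ee_rot: [-1.573, 0.003, -1.455]
wrist_force: [0.1, 0.1, -0.4]
width: 0.0241
t 31.62 pos [ 0.4838 -0.301   0.1411] rot [-1.5728  0.0029 -1.4547] F [ 0.1  0.1 -0.4] w 0.0241 j [-0.66  0.15  1.42  0.    1.57  0.8 ]
shift [  2.5 121.1   1.2] turn [ 0.1  0.  -0.2]
```

View pics/w21.png

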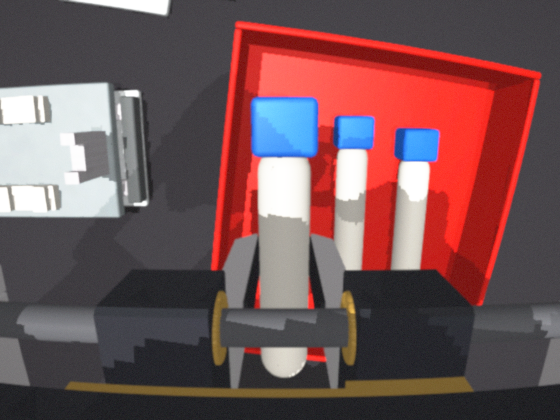

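```bash
python3 -m creep '[[1,40,0,0,0,0,255],[1,80,0,0,0,0,255],[1,108,0,0,0,0,255],[1,119,0,0,0,0,255],[1,119,0,0,0,0,255]]'; python3 -m creep '[[0,0,0,0,0,0,160],[0,0,0,0,0,0,160],[0,0,0,0,0,0,160],[0,0,0,0,0,0,160]]';python3 -m creep '[[0,-40,0,0,0,0,160],[0,-100,0,0,0,0,160],[0,-150,0,0,0,0,160],[0,-150,0,0,0,0,160]]'
python3 - <<'E'
from h import *
st(); plan([.6621,-.0769,.18],-.076); s=snap('wrist','w22.png'); s=snap('top','t5.png')
E
```

```text
time: 32.3
tool_pos: [0.4845, -0.3023, 0.0236]
ee_rot: [-1.571, 0.001, -1.454]
wrist_force: [-0.6, -0.2, -0.2]
width: 0.0245
time: 32.8
tool_pos: [0.4846, -0.3035, 0.0242]
ee_rot: [-1.57, -0.0, -1.455]
wrist_force: [0.2, 0.0, 0.5]
width: 0.0347
time: 33.3
tool_pos: [0.4868, -0.3052, 0.1802]
ee_rot: [-1.562, -0.008, -1.455]
wrist_force: [-0.3, -0.5, -0.7]
width: 0.035
t 33.3 pos [ 0.4868 -0.3052  0.1802] rot [-1.5623 -0.0081 -1.4552] F [-0.3 -0.5 -0.7] w 0.035 j [-0.66  0.14  1.36  0.    1.63  0.8 ]
shift [-2.065e+02  2.000e-01  2.004e+02] turn [ -0.1 -79.    0.7]
```

View pics/w22.png

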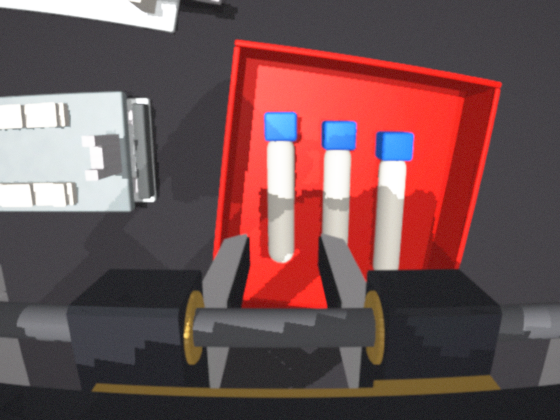

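View pics/t5.png

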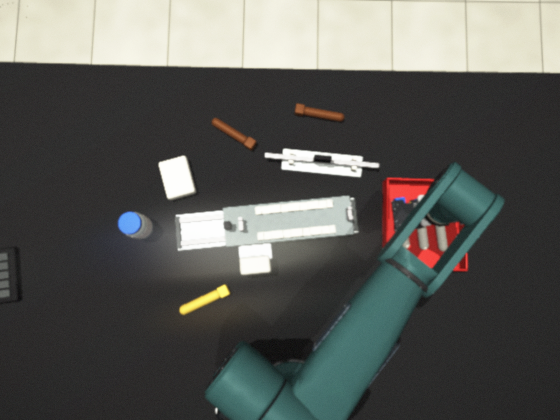

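All three tubes lie in the basket, and the carriage and bar haven't moved. Now I'll fetch the bar.

```bash
python3 -m creep '[[-40,0,40,0,-10,0,100],[-80,0,80,0,-20,0,100],[-120,0,120,0,-30,0,100],[-165,0,160,0,-40,0,100],[-206,0,200,0,-50,0,100]]'; python3 -m creep '[[0,0,0,0,-10,0,100],[0,0,0,0,-20,0,100],[0,0,0,0,-29,0,100],[0,0,0,0,-29,0,100]]'
python3 - <<'E'
from h import *
st(); plan([.6621,-.0769,.049],-.076); s=snap('wrist','w23.png')
print(proj(s,[[.6621,-.0769,.078],[.6621+.0019,-.0769+.025,.078]]))
E
```

```text
time: 34.02
tool_pos: [0.659, -0.0736, 0.1705]
ee_rot: [-1.573, 0.005, -0.577]
wrist_force: [-0.2, -0.1, 0.5]
width: 0.0573
time: 34.52
tool_pos: [0.6582, -0.0753, 0.1707]
ee_rot: [-1.57, 0.005, -0.078]
wrist_force: [-0.1, 0.2, 0.2]
width: 0.0577
t 34.52 pos [ 0.6582 -0.0753  0.1707] rot [-1.5701  0.0051 -0.078 ] F [-0.1  0.2  0.2] w 0.0577 j [-0.2   0.35  1.12  0.    1.67 -0.12]
shift [  4.7 121.7  -1.4] turn [-0.  -0.1 -0.3]
[[290.36987079 209.21127129]
 [290.41236137 176.6229264 ]]
```

View pics/w23.png

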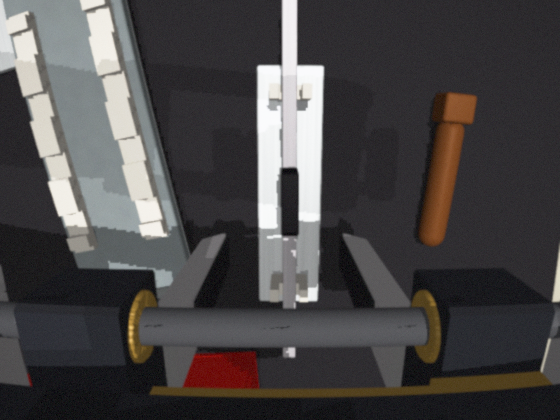

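```bash
python3 -m creep '[[4,40,-1,0,0,0,100],[4.2,80,-1.4,0,0,0,100],[4.2,110,-1.4,0,0,0,100],[4.2,120,-1.4,0,0,0,100],[4.2,120,-1.4,0,0,0,100]]'; python3 -m creep '[[0,0,0,0,0,0,100],[0,0,0,0,0,0,100]]'; python3 -c "
from h import *
st();plan([.6621,-.0769,.049],-.076)"
```

```text
time: 35.2
tool_pos: [0.6629, -0.0773, 0.0531]
ee_rot: [-1.57, 0.002, -0.077]
wrist_force: [0.6, -0.3, 0.8]
width: 0.0571
time: 35.45
tool_pos: [0.6645, -0.0775, 0.0559]
ee_rot: [-1.571, -0.003, -0.076]
wrist_force: [-0.8, 0.2, -0.2]
width: 0.0569
t 35.45 pos [ 0.6645 -0.0775  0.0559] rot [-1.5711 -0.0034 -0.0765] F [-0.8  0.2 -0.2] w 0.0569 j [-0.2   0.41  1.27  0.    1.45 -0.12]
shift [-2.5  6.9  0.4] turn [ 0.  -0.   0.2]
```

```bash
python3 -m creep '[[-2.3,6.5,0.4,0,0,0,100],[-2.3,6.5,0.4,0,0,0,100],[-2.3,6.5,0.4,0,0,0,100]]'; python3 -m creep '[[0,0,0,0,0,0,255],[0,0,0,0,0,0,255],[0,0,0,0,0,0,255],[0,0,0,0,0,0,255],[0,0,0,0,0,0,255]]'; python3 -m creep '[[0,0,0,0,0,0,255],[0,0,0,0,0,0,255]]'
```

```text
time: 35.83
tool_pos: [0.661, -0.0767, 0.0472]
ee_rot: [-1.571, 0.0, -0.076]
wrist_force: [0.7, -0.4, 0.0]
width: 0.0574
time: 36.45
tool_pos: [0.6613, -0.0767, 0.0474]
ee_rot: [-1.571, -0.0, -0.076]
wrist_force: [1.4, -0.1, -0.4]
width: 0.014
time: 36.7
tool_pos: [0.6613, -0.0767, 0.0474]
ee_rot: [-1.571, -0.0, -0.076]
wrist_force: [0.2, -0.3, 0.6]
width: 0.0137
```

```bash
python3 -m creep '[[0,-10,0,0,0,0,255],[0,-40,0,0,0,0,255],[0,-80,0,0,0,0,255],[0,-120,0,0,0,0,255],[0,-120,0,0,0,0,255]]'
python3 - <<'E'
from h import *
st(); plan([.4918,-.0022,.15],.115); s=snap('wrist','w24.png')
E
```

```text
time: 37.33
tool_pos: [0.6633, -0.0771, 0.1725]
ee_rot: [-1.572, -0.009, -0.076]
wrist_force: [-0.5, 0.1, -2.1]
width: 0.0138
t 37.33 pos [ 0.6633 -0.0771  0.1725] rot [-1.5718 -0.0092 -0.0762] F [-0.5  0.1 -2.1] w 0.0138 j [-0.2   0.35  1.12  0.    1.66 -0.12]
shift [-177.    20.8   61.7] turn [  0.1 -11.    0.5]
```

View pics/w24.png

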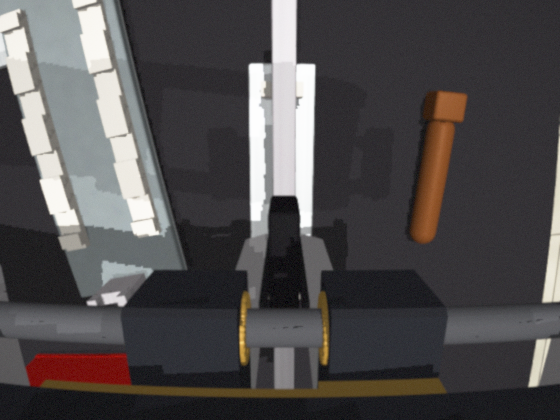

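```bash
python3 -m creep '[[-40,0,15,0,-2.5,0,255],[-90,0,31,0,-5.5,0,255],[-135,0,47,0,-8.5,0,255],[-175,0,61,0,-11,0,255],[-175,0,61,0,-11,0,255]]'; python3 -m creep '[[0,0,0,0,0,0,255],[0,0,0,0,0,0,255]]'
python3 - <<'E'
from h import *
st(); plan([.4918,-.0022,.0834],.115); s=snap('wrist','w25.png')
crop(s,'w25c.png',200,370,0,130,4)
E
```

```text
time: 38.0
tool_pos: [0.4874, -0.0013, 0.1642]
ee_rot: [-1.569, 0.006, 0.117]
wrist_force: [0.9, 0.3, -2.6]
width: 0.0139
time: 38.25
tool_pos: [0.4918, -0.003, 0.1664]
ee_rot: [-1.571, 0.001, 0.115]
wrist_force: [1.3, 0.4, -1.8]
width: 0.0135
t 38.25 pos [ 0.4918 -0.003   0.1664] rot [-1.5706e+00  1.2000e-03  1.1500e-01] F [ 1.3  0.4 -1.8] w 0.0135 j [-0.12 -0.03  1.57 -0.    1.6  -0.24]
shift [ 0.2 83.   0.8] turn [-0.   0.  -0.1]
```

View pics/w25.png

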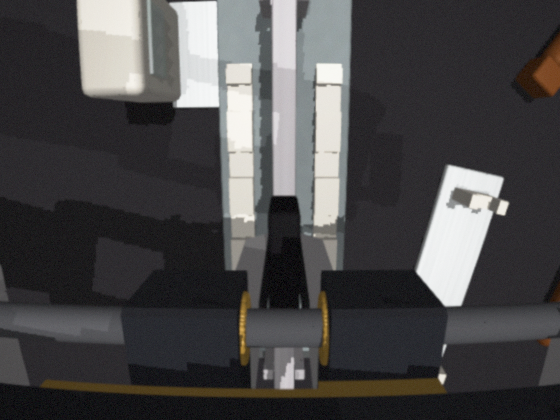

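The bar is centred between the cradle rows and parallel to the rail. I'll lower it in stages.

```bash
python3 -m creep '[[0.2,30,0.8,0,0,0,255],[0.2,55,0.8,0,0,0,255],[0.2,68,0.8,0,0,0,255],[0.2,68,0.8,0,0,0,255],[0.2,68,0.8,0,0,0,255]]'
python3 - <<'E'
from h import *
st(); plan([.4918,-.0022,.0834],.115); s=snap('wrist','w26.png'); s=snap('scene'); crop(s,'s8c.png',200,380,150,280,4)
E
```

```text
time: 38.92
tool_pos: [0.4924, -0.0019, 0.1005]
ee_rot: [-1.571, -0.002, 0.116]
wrist_force: [-0.7, 0.5, -1.9]
width: 0.0137
t 38.92 pos [ 0.4924 -0.0019  0.1005] rot [-1.5712 -0.002   0.1156] F [-0.7  0.5 -1.9] w 0.0137 j [-0.12  0.    1.67  0.    1.47 -0.23]
shift [-0.6 17.1 -0.2] turn [0.  0.  0.1]
```

View pics/w26.png

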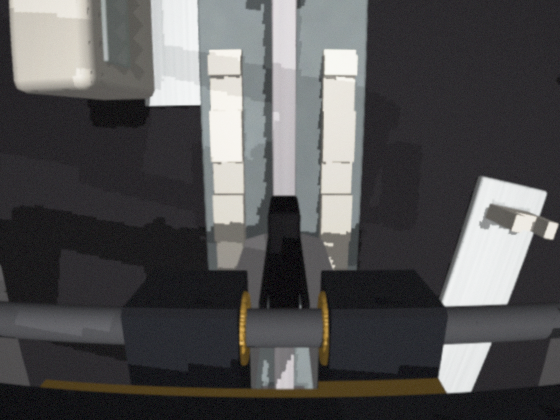

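View pics/s8c.png

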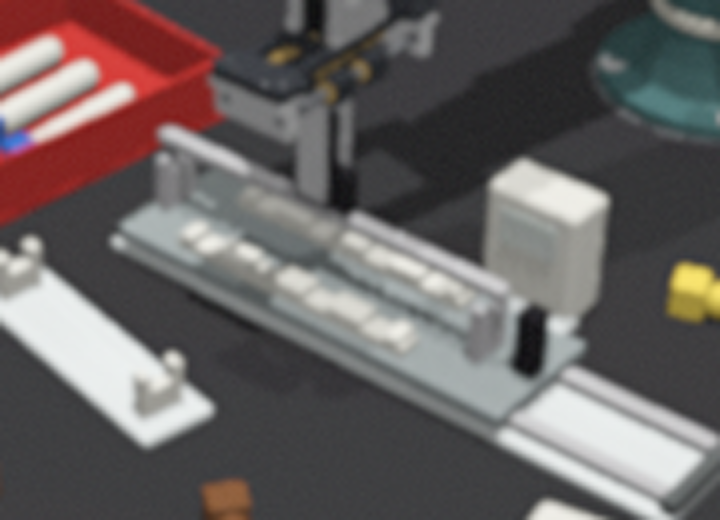

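The bar is just above both brackets and aligned. I'll lower it the last 17 mm slowly.

```bash
python3 -m creep '[[-0.5,5,-0.2,0,0,0,255],[-0.5,10,-0.2,0,0,0,255],[-0.5,14,-0.2,0,0,0,255],[-0.5,15.5,-0.2,0,0,0,255],[-0.5,15.5,-0.2,0,0,0,255]]'; python3 -m creep '[[0,1,0,0,0,0,255],[0,1,0,0,0,0,255]]'
```

```text
time: 39.65
tool_pos: [0.4909, -0.002, 0.0837]
ee_rot: [-1.571, 0.0, 0.116]
wrist_force: [1.1, 0.0, -2.7]
width: 0.0141
time: 39.9
tool_pos: [0.4912, -0.002, 0.0833]
ee_rot: [-1.571, -0.001, 0.116]
wrist_force: [-0.4, 1.1, -0.2]
width: 0.0141
```

```bash
python3 -m creep '[[0,0.7,0,0,0,0,255],[0,0.7,0,0,0,0,255]]'
python3 - <<'E'
from h import *
st(); s=snap('scene'); crop(s,'s9c.png',200,380,150,280,4)
E
```

```text
time: 40.15
tool_pos: [0.4912, -0.002, 0.0833]
ee_rot: [-1.571, -0.001, 0.116]
wrist_force: [-2.6, -0.3, 6.2]
width: 0.014
t 40.15 pos [ 0.4912 -0.002   0.0833] rot [-1.571e+00 -1.000e-03  1.158e-01] F [-2.6 -0.3  6.2] w 0.014 j [-0.12  0.01  1.69  0.    1.43 -0.24]
```

View pics/s9c.png

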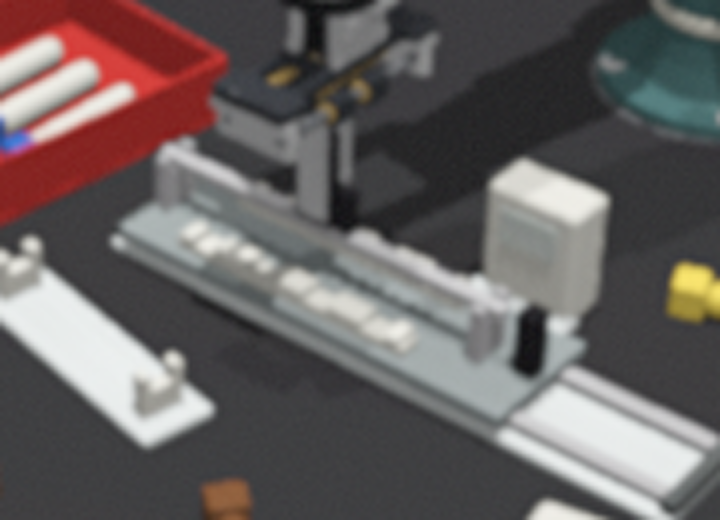

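The bar is seated in both brackets with 6 N upward reaction. I'll release, rise and look.

```bash
python3 -m creep '[[0,0,0,0,0,0,100],[0,0,0,0,0,0,100],[0,0,0,0,0,0,100],[0,0,0,0,0,0,100],[0,0,0,0,0,0,100]]'; python3 -m creep '[[0,-20,0,0,0,0,100],[0,-70,0,0,0,0,100],[0,-110,0,0,0,0,100],[0,-113,0,0,0,0,100],[0,-113,0,0,0,0,100]]'
python3 - <<'E'
from h import *
st(); s=snap('wrist','w27.png');x,y,c=.4911,-.0012,.116
print(proj(s,[[x,y,.114],[x-np.sin(c)*.15,y+np.cos(c)*.15,.076],[x-np.sin(c)*.025,y+np.cos(c)*.025,.114]]))
plan([.4698,.1848,.19],.114)
crop(s,'w27c.png',200,370,0,240,3)
E
```

```text
time: 40.83
tool_pos: [0.4909, -0.002, 0.082]
ee_rot: [-1.571, 0.0, 0.116]
wrist_force: [0.2, 0.1, 0.4]
width: 0.0566
time: 41.45
tool_pos: [0.4906, -0.002, 0.1942]
ee_rot: [-1.57, 0.001, 0.116]
wrist_force: [0.4, -0.0, -0.7]
width: 0.0572
t 41.45 pos [ 0.4906 -0.002   0.1942] rot [-1.5705e+00  1.0000e-03  1.1570e-01] F [ 0.4 -0.  -0.7] w 0.0572 j [-0.12 -0.04  1.53  0.    1.66 -0.24]
[[285.66464711 210.70321142]
 [285.42494684   6.4666531 ]
 [285.67287075 176.68095193]]
shift [  1.4   3.4 187.8] turn [-0.   0.1 -0.2]
```

View pics/w27c.png

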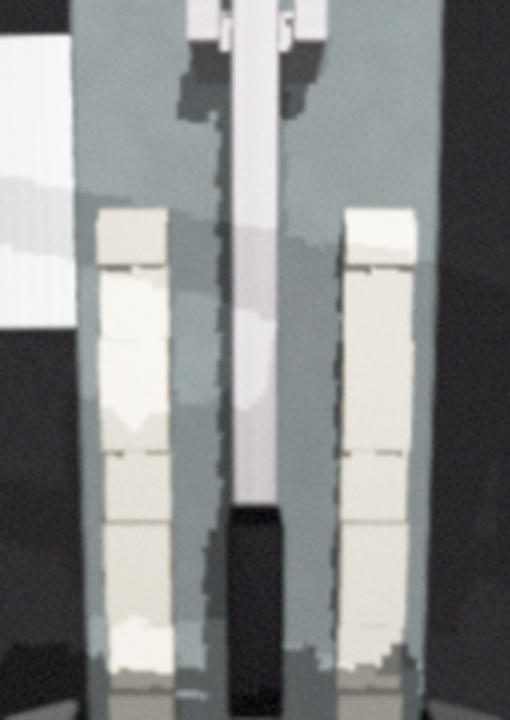

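The bar is seated with its handle within about 1 mm of the original relative position. Now to the push post.

```bash
python3 -m creep '[[0,0,50,0,0,0,50],[1,0,100,0,0,0,50],[1,0,150,0,0,0,0],[1,0,188,0,0,0,0],[1,0,188,0,0,0,0]]'
python3 - <<'E'
from h import *
st(); s=snap('wrist','w28.png'); plan([.4695,.1848,.056],.116)
print(proj(s,[.4695,.1848,.085])); crop(s,'w28c.png',200,370,130,260,4)
E
```

```text
time: 42.12
tool_pos: [0.4686, 0.1866, 0.1926]
ee_rot: [-1.571, 0.004, 0.12]
wrist_force: [-1.2, 0.0, -0.4]
width: 0.0936
t 42.12 pos [0.4686 0.1866 0.1926] rot [-1.5711  0.0045  0.1199] F [-1.2  0.  -0.4] w 0.0936 j [ 0.27 -0.01  1.49  0.    1.66  0.15]
shift [  0.9 136.9  -0.3] turn [ 0.1  0.1 -0.2]
[[286.05052941 205.46027449]]
```

View pics/w28c.png

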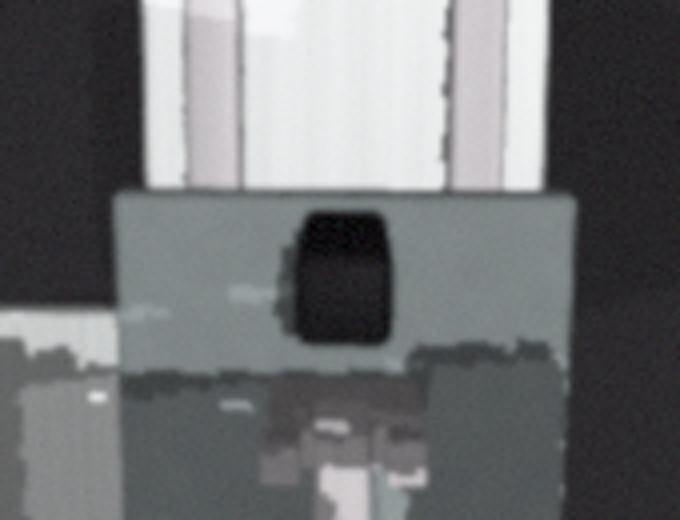

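```bash
python3 -m creep '[[0.5,50,-0.3,0,0,0,0],[0.5,100,-0.3,0,0,0,0],[0.5,130,-0.3,0,0,0,0],[0.5,136,-0.3,0,0,0,0],[0.5,136,-0.3,0,0,0,0]]'; python3 -m creep '[[0,0,0,0,0,0,0],[0,0,0,0,0,0,0]]'; python3 -c "
from h import *
st();plan([.4695,.1848,.056],.116)"
```

```text
time: 42.8
tool_pos: [0.4711, 0.1838, 0.0593]
ee_rot: [-1.571, 0.0, 0.114]
wrist_force: [-0.0, -0.7, 0.1]
width: 0.0942
time: 43.05
tool_pos: [0.4719, 0.1848, 0.0608]
ee_rot: [-1.57, -0.003, 0.116]
wrist_force: [0.0, 0.1, -0.1]
width: 0.0941
t 43.05 pos [0.4719 0.1848 0.0608] rot [-1.5703 -0.0031  0.1156] F [ 0.   0.1 -0.1] w 0.0941 j [ 0.26  0.06  1.69 -0.    1.39  0.15]
shift [-2.4  4.8  0.3] turn [-0.  -0.   0.2]
```

```bash
python3 -m creep '[[-2,3.5,0.3,0,0,0,120],[-2,3.5,0.3,0,0,0,120],[-2,3.5,0.3,0,0,0,255],[-2,3.5,0.3,0,0,0,255],[-2,3.5,0.3,0,0,0,255]]'; python3 -m creep '[[0,0,0,0,0,0,255],[0,0,0,0,0,0,255],[0,0,0,0,0,0,255],[0,0,0,0,0,0,255]]'; python3 -c "
from h import *
st();plan([.4556,.304,.056],.116)"
```

```text
time: 43.68
tool_pos: [0.4688, 0.1847, 0.0557]
ee_rot: [-1.571, -0.0, 0.116]
wrist_force: [-0.3, 0.5, 0.1]
width: 0.0478
time: 44.18
tool_pos: [0.4699, 0.1848, 0.0557]
ee_rot: [-1.571, -0.003, 0.116]
wrist_force: [5.4, 0.3, -3.1]
width: 0.0202
t 44.17 pos [0.4699 0.1848 0.0557] rot [-1.5706 -0.0025  0.1156] F [ 5.4  0.3 -3.1] w 0.0202 j [ 0.26  0.07  1.7  -0.    1.38  0.15]
shift [ -0.4  -0.3 120. ] turn [-0.  -0.   0.1]
```

```bash
python3 -m creep '[[0.8,0,4,0,0,0,255],[0.8,0,12,0,0,0,255],[0.8,0,22,0,0,0,255],[0.8,0,34,0,0,0,255],[0.8,0,46,0,0,0,255]]'; python3 -m creep '[[0,0,13,0,0,0,255],[0,0,26,0,0,0,255],[0,0,39,0,0,0,255],[0,0,51,0,0,0,255],[0,0,60,0,0,0,255]]';python3 -m creep '[[0,0,7,0,0,0,255],[0,0,12,0,0,0,255],[0,0,14.5,0,0,0,255],[0,0,14.5,0,0,0,255]]'; python3 -c "
from h import *
st();plan([.4556,.304,.056],.116)"
```

```text
time: 44.8
tool_pos: [0.4645, 0.2309, 0.0557]
ee_rot: [-1.572, -0.001, 0.116]
wrist_force: [4.7, -1.8, -1.4]
width: 0.02
time: 45.42
tool_pos: [0.4576, 0.2911, 0.0557]
ee_rot: [-1.571, -0.001, 0.117]
wrist_force: [6.5, -7.3, -1.8]
width: 0.0201
time: 45.92
tool_pos: [0.4558, 0.3062, 0.0556]
ee_rot: [-1.569, -0.001, 0.116]
wrist_force: [4.4, 2.4, -2.4]
width: 0.0199
t 45.92 pos [0.4558 0.3062 0.0556] rot [-1.5687e+00 -1.3000e-03  1.1630e-01] F [ 4.4  2.4 -2.4] w 0.0199 j [0.49 0.16 1.59 0.   1.39 0.37]
shift [-0.5 -0.4 -2.1] turn [-0.1  0.   0.1]
```

```bash
python3 -m creep '[[0,0,-0.8,0,0,0,255],[0,0,-0.8,0,0,0,255]]'; python3 -m creep '[[0,0,0,0,0,0,0],[0,0,0,0,0,0,0],[0,0,0,0,0,0,0],[0,0,0,0,0,0,0],[0,0,0,0,0,0,0]]'; python3 -m creep '[[0,-20,0,0,0,0,0],[0,-60,0,0,0,0,0],[0,-100,0,0,0,0,0],[0,-140,0,0,0,0,0],[0,-140,0,0,0,0,0]]'
python3 - <<'E'
from h import *
st(); s=snap('wrist','w30.png'); x,y=.4556,.3040
print(proj(s,[x,y,.085])); crop(s,'w30c.png',200,370,130,260,4)
E
```

```text
time: 46.18
tool_pos: [0.4559, 0.3062, 0.0557]
ee_rot: [-1.567, -0.002, 0.116]
wrist_force: [5.4, 3.0, -3.5]
width: 0.0201
time: 46.8
tool_pos: [0.4556, 0.3037, 0.0557]
ee_rot: [-1.571, 0.0, 0.116]
wrist_force: [0.3, -0.6, -0.9]
width: 0.0664
time: 47.42
tool_pos: [0.4576, 0.3047, 0.2002]
ee_rot: [-1.567, -0.008, 0.116]
wrist_force: [-1.0, 1.1, 0.1]
width: 0.0941
t 47.42 pos [0.4576 0.3047 0.2002] rot [-1.5675 -0.0081  0.1156] F [-1.   1.1  0.1] w 0.0941 j [0.48 0.08 1.39 0.   1.66 0.37]
[[280.90596336 202.10287436]]
```

View pics/w30c.png

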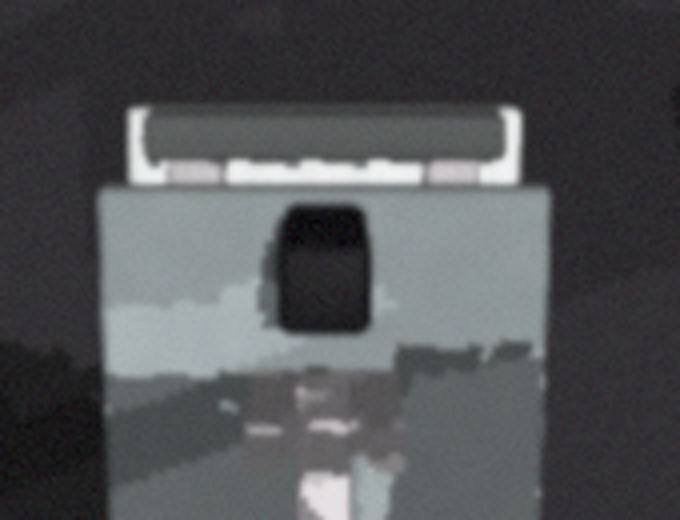

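The post is at (281,202), exactly as predicted for position 0. I'll return to the first survey pose for a like-for-like comparison.

```bash
python3 -m creep '[[0,-50,0,0,0,0,0],[0,-100,0,0,10,0,0],[0,-100,0,0,20,0,0],[0,-100,0,0,30,0,0],[0,-100,0,0,40,0,0]]'; python3 -m creep '[[0,0,0,0,10,0,0],[0,0,0,0,20,0,0],[0,0,0,0,30,0,0],[0,0,0,0,40,0,0],[0,0,0,0,50,0,0]]'; python3 -c "
from h import *
st();plan([.3615,.128,.2995],-1.4533)"
```

```text
time: 48.1
tool_pos: [0.4552, 0.3033, 0.293]
ee_rot: [-1.574, 0.002, -0.588]
wrist_force: [-0.2, 0.1, 0.6]
width: 0.0937
time: 48.72
tool_pos: [0.4551, 0.3033, 0.2928]
ee_rot: [-1.575, -0.002, -1.461]
wrist_force: [1.6, -0.0, -0.6]
width: 0.0942
t 48.73 pos [0.4551 0.3033 0.2928] rot [-1.5752 -0.0016 -1.4609] F [ 1.6 -0.  -0.6] w 0.0942 j [0.48 0.08 1.2  0.   1.86 1.95]
shift [ 164.    -5.9 -112.3] turn [ 0.3 -0.4  0.1]
```

```bash
python3 -m creep '[[50,0,-35,0,0,0,0],[100,-3,-70,0,0,0,0],[164,-6,-112,0,0,0,0],[164,-6,-112,0,0,0,0],[164,-6,-112,0,0,0,0]]'
python3 - <<'E'
from h import *
st(); s=snap('wrist','w31.png'); np.save('w31T.npy',s['world_from_camera'])
c=s['color'][20:140,110:480]
cv2.imwrite('pics/w31a.png',cv2.resize(c[:,:190],None,fx=4.2,fy=4.2,interpolation=cv2.INTER_CUBIC))
cv2.imwrite('pics/w31b.png',cv2.resize(c[:,180:],None,fx=4.2,fy=4.2,interpolation=cv2.INTER_CUBIC))
snap('top','t9.png'); snap('scene','s12.png')
q=(.4772,.1181,.1159); L=np.array([(0,162,76),(0,-162,76),(0,187,85),(0,25,114),(0,-25,114)])/1000
c,n=np.cos(q[2]),np.sin(q[2]); print(proj(s,np.c_[q[0]-n*L[:,1],q[1]+c*L[:,1],L[:,2]]).round(1))
E
```

```text
time: 49.35
tool_pos: [0.3632, 0.1276, 0.3006]
ee_rot: [-1.572, 0.001, -1.457]
wrist_force: [0.4, 0.1, -0.3]
width: 0.0939
t 49.35 pos [0.3632 0.1276 0.3006] rot [-1.5719e+00  5.0000e-04 -1.4566e+00] F [ 0.4  0.1 -0.3] w 0.0939 j [ 0.19 -0.28  1.52  0.    1.9   1.65]
[[152.5  76.9]
 [453.8  77.4]
 [126.5  76.7]
 [280.2  70.1]
 [332.6  70.2]]
```

View pics/w31a.png

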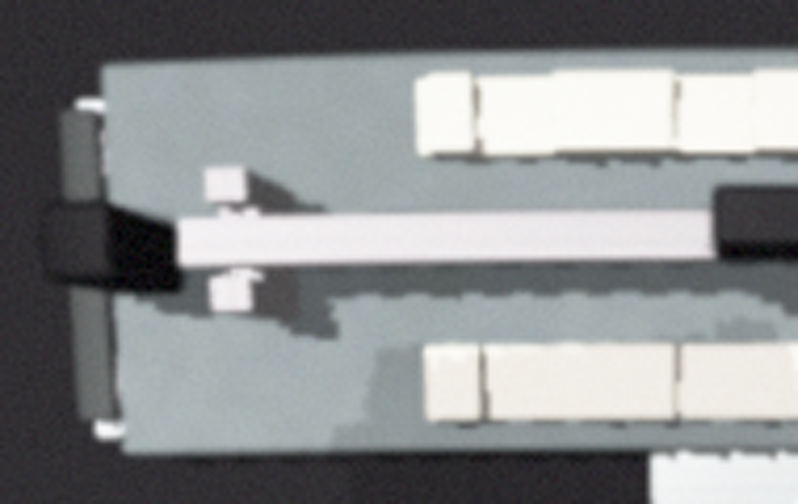

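View pics/w31b.png

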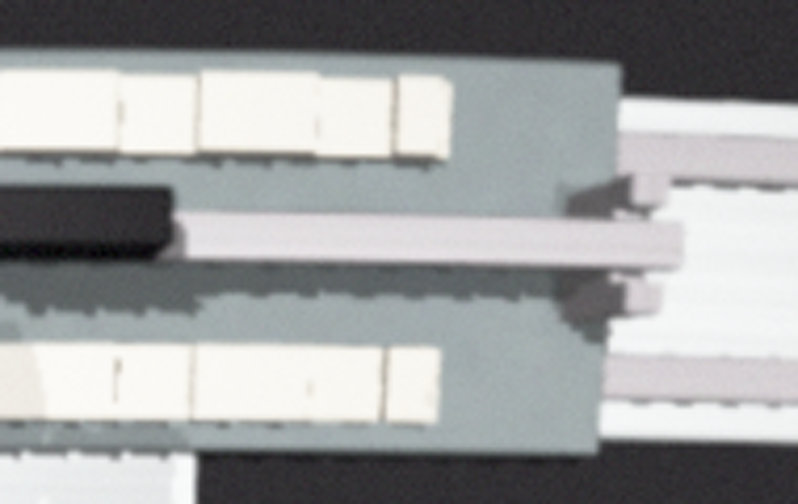

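View pics/t9.png

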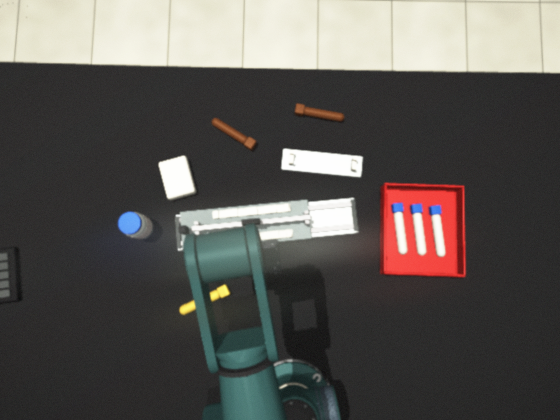

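View pics/s12.png

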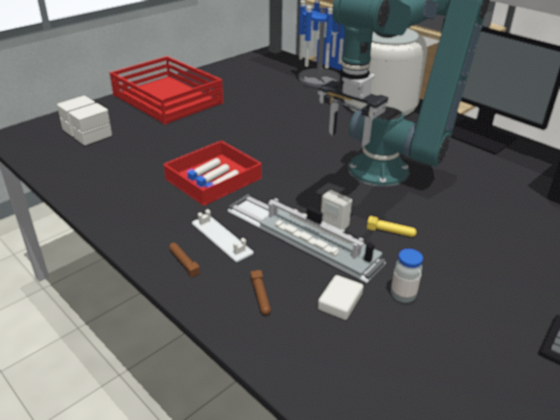

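The final view matches the start: 
- **Carriage:** its corner is at crop (620,62) in both pictures.
- **Bar:** it sits in both brackets, about 1 mm towards +y, handle up.
- **Tubes:** all three are inside the basket.
- **Basket:** it was nudged about 1–2 cm on its own, but that makes no difference.
- **Bystanders:** unmoved.

I'll hand in.

```bash
python3 -c "
from bench import robot
print(robot.close_job()); print(robot.get_obs()['time'])"
```

```text
the job is handed in; nothing more can be done
None
the job is handed in; nothing more can be done
```

The whole job was done in the order asked, and I handed it in at about 49 s of the 210 s allowed.

**What I did:** I moved the carriage to the unloading station by gripping its push post. Then I parked the bar in both saddles of the rest and put the three tubes that were there, all white with blue caps, into the red basket. After that I laid the bar back in its brackets, handle up, and moved the carriage back into the scanner station.

**Last checks:**
- **Carriage:** the push post was within 1 px of where it should be at position 0, and the carriage corner was at the same pixel as at the start.
- **Bar:** it lies in both brackets, about 1 mm towards +y from where it started.
- **Tubes:** all three are in the basket, and the cradles are empty.
- **Other things on the bench:** the jar, the block and the brown and yellow look-alikes showed no movement in the top picture.

**What disagreed:** the basket sat about 1–2 cm from where it had been. This must have happened after the last tube went in, while the robot was away from it, and the tubes stayed inside. I also released the post with the carriage about 1 mm past the scanner notch, and the spring pulled it back into place.

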